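# Fit the keyed wheels to the wear tester's spindles

## Robot

A 7-joint arm with a two-finger parallel gripper is mounted at the origin on a cart in front of the work surface, level with it; the furniture and walls round the work are solid. World frame = base frame: x ahead of the robot, y to its left, z up, the work surface at z = 0. Lengths are in m, angles in rad, forces in N, time in s.
With the tool pointing down it reaches from about 0.425 to 0.925 m from the base axis. Payload 6.8 kg.
Tool frame: the origin (TCP) lies at the very end of the fingers, on their centre line; the grasp point (between the pads) lies 19 mm behind it; z points along the fingers, y is the line along which they close (so a half turn about z gives the same grasp; the last joint's range is limited). The gripper opens to 85 mm and grips with 20 to 120 N. Pads are 22 mm wide; open, the fingers measure 114 mm over their backs; the gripper's body (76 mm by 85 mm) begins 54 mm behind the grasp point. The pads swing forward as they close: fully open they stand 13 mm farther back than shut.
Start: joints at [1.136, 0.477, 0.022, 1.555, -0.011, 1.109, -0.083], TCP at [0.217, -0.639, 0.231] pointing down, gripper open.
Joint ranges: [-2.96, 2.96], [-0.34, 2.1], [-1.41, 1.46], [0.24, 2.44], [-1.37, 4.51], [0.17, 1.92], [-2.96, 2.96]. Speed limits (rad/s): [2.39, 2.39, 3.14, 3.14, 3.14, 3.14, 3.14].

## Interface

Orientations are given as a unit quaternion [w, x, y, z].
In Python, from station import * gives the robot as it stands.
- The arm moves only by the tool jog_arm, never from a script. Its argument "moves" is one flat list of numbers, 7 for each row, row after row: the shift along the tool's x, y, z normalised to -1 to 1, where 1 is 20 mm, then the turn, a rotation vector about the tool's x, y, z normalised to -1 to 1, where 1 is 4 degrees, then the opening, from 0 (shut) to 1 (fully open). In form: [x, y, z, rx, ry, rz, claw, x, y, z, rx, ry, rz, claw, ...]. A call has exactly 8 rows; each row shifts and turns the commanded pose from where the row before left it, along the tool's axes as they then stand; what a row does not reach is not made up. A row lasts 1/12 s, in which the tool goes at most 41.7 mm and 7.16 degrees, less where a joint would pass 70% of its speed; a pose out of reach is approached as far as the arm can. A call with a number of a shift or a turn outside -1 to 1 is refused whole. A call with a gripper value outside its range is refused whole. The fingers move at their own pace and stop on an object; "grip_force" is the grip in N (left out, the last holds). Time passes only in rows, so rows that do not move let the fingers close, or fill a call up. It gives the time, the measured TCP pose, the force, the opening and the grip force at its end, in the units of the state.
- get_obs(): the state, without advancing time (a new reading comes with each control period).
- read_camera(name): name is "scene" or "top" or "wrist"; returns a dict with "color" (420x560x3 uint8, blue, green, red), "fx", "fy", "cx", "cy" (pixels), "rvec" (rotation vector, rad) and "tvec" (3), from world to camera coordinates, as OpenCV has them. Camera axes: x right, y down, z forward; pixel columns grow to the right and rows downward; lengths in m; the calibration is good to about 2 mm. A picture is of the moment at which its call begins. There is no depth.
- hand_in(): hands the job in; it is judged then, once.
The state is a dict: "t": time; "q": joint angles; "joint_vel": joint speeds; "joint_torque": joint torques, N m; "eef_pos": TCP position; "tool_rot": TCP orientation; "contact_force": force on the tool from outside, world axes, zero at the start; "torque": the same for the moment, N m; "gripper_width": opening from 0.0 (shut) to 1.0 (fully open); "grasp_force": force on a finger pad.
Only numpy, scipy, OpenCV 4.12 (cv2) and the standard library are available. Lean on these libraries where they do the work, as an engineer would, in place of code of your own. Each camera call takes 0.05 s, during which the arm holds its last target. There are 200 camera calls.

## Task

Get the wear tester's three spindles ready. Lift any grey transport sleeves off the shafts and put them in the white tray. For each wheel laid out on the grey mat, drop a key from the wooden rack upright into the slot of the spindle whose shaft fits the wheel's bore, and only after that slide the wheel on, boss up and keyway over the key, fully home on the seat plate; a spindle with no wheel laid out only needs its sleeve off, if it has one.

Things in the scene. Friction and masses are not known exactly. Their poses are not given: they have to be found in the camera images.
- spindle_small: small spindle head, fixed: base 76x76x20 mm, bright 72x72x5 seat plate on it (top at z 25 mm), steel shaft 22 mm thick up to z 55. Key slot 10.5 mm wide in the shaft's local -x side, open at the top, continued as a pocket in the plate (floor z 20); it spans 2.8 to 17.8 mm from the axis: a key stands centred 10 mm out. Origin: centre of underside, on the shaft axis
- wheel_small: small wheel, 0.2 kg, flat on the 4 mm mat (or absent): dark-tyred flange 62 mm wide, 12 high; round bright boss 46 wide up to z 36 (grip here). Bore 25 for the 22 mm shaft; keyway 12 wide at local -x, to 19.5 mm from the axis, dot on the far side. Origin: centre of underside. Home: origin 25 mm above the spindle's, x axes alike
- sleeve_small: grey transport sleeve over the small spindle's shaft, standing on the seat plate (or absent): plain tube 38 mm outside, 26 inside, 44 high, 60 g. Origin: centre of its lower end
- spindle_medium: medium spindle head, fixed: base 76x76x20 mm, bright 72x72x5 seat plate on it (top at z 25 mm), steel shaft 29 mm thick up to z 55. Key slot 10.5 mm wide in the shaft's local -x side, open at the top, continued as a pocket in the plate (floor z 20); it spans 6.3 to 21.3 mm from the axis: a key stands centred 13.5 mm out. Origin: centre of underside, on the shaft axis
- wheel_medium: medium wheel, 0.2 kg, flat on the 4 mm mat (or absent): dark-tyred flange 69 mm wide, 12 high; round bright boss 53 wide up to z 36 (grip here). Bore 32 for the 29 mm shaft; keyway 12 wide at local -x, to 23 mm from the axis, dot on the far side. Origin: centre of underside. Home: origin 25 mm above the spindle's, x axes alike
- sleeve_medium: grey transport sleeve over the medium spindle's shaft, standing on the seat plate (or absent): plain tube 45 mm outside, 33 inside, 44 high, 60 g. Origin: centre of its lower end
- spindle_large: large spindle head, fixed: base 76x76x20 mm, bright 72x72x5 seat plate on it (top at z 25 mm), steel shaft 36 mm thick up to z 55. Key slot 10.5 mm wide in the shaft's local -x side, open at the top, continued as a pocket in the plate (floor z 20); it spans 9.8 to 24.8 mm from the axis: a key stands centred 17 mm out. Origin: centre of underside, on the shaft axis
- wheel_large: large wheel, 0.2 kg, flat on the 4 mm mat (or absent): dark-tyred flange 76 mm wide, 12 high; round bright boss 60 wide up to z 36 (grip here). Bore 39 for the 36 mm shaft; keyway 12 wide at local -x, to 26.5 mm from the axis, dot on the far side. Origin: centre of underside. Home: origin 25 mm above the spindle's, x axes alike
- sleeve_large: grey transport sleeve over the large spindle's shaft, standing on the seat plate (or absent): plain tube 52 mm outside, 40 inside, 44 high, 60 g. Origin: centre of its lower end
- key_1: loose steel key, 30 g, all four alike: 12 mm (local x) by 8 (local y) by 40 high, foot bevelled; stands in the rack, 26 mm out of it, x along the rack. In a shaft slot its x lies along the spindle's x (either way round), its foot 5 mm below the seat plate's top, its top 5 mm above the shaft. Origin: centre of its lower end
- key_2: loose steel key, 30 g, all four alike: 12 mm (local x) by 8 (local y) by 40 high, foot bevelled; stands in the rack, 26 mm out of it, x along the rack. In a shaft slot its x lies along the spindle's x (either way round), its foot 5 mm below the seat plate's top, its top 5 mm above the shaft. Origin: centre of its lower end
- key_3: loose steel key, 30 g, all four alike: 12 mm (local x) by 8 (local y) by 40 high, foot bevelled; stands in the rack, 26 mm out of it, x along the rack. In a shaft slot its x lies along the spindle's x (either way round), its foot 5 mm below the seat plate's top, its top 5 mm above the shaft. Origin: centre of its lower end
- key_4: loose steel key, 30 g, all four alike: 12 mm (local x) by 8 (local y) by 40 high, foot bevelled; stands in the rack, 26 mm out of it, x along the rack. In a shaft slot its x lies along the spindle's x (either way round), its foot 5 mm below the seat plate's top, its top 5 mm above the shaft. Origin: centre of its lower end
- key_rack: light wooden rack, fixed: 160x40x20 mm, with four pockets in a row along its local x at -60, -20, 20, 60 mm, each 14 mm deep. Origin: centre of the underside
- sleeve_tray: low white tray, fixed: 200 mm (local x) by 140 mm (local y), walls 4 mm thick and 25 mm high, floor 4 mm thick. Origin: centre of the underside
There are look-alikes about, which are no part of the job. Leave any yellow look-alike of the wheel_small alone.

How it is judged:
By the outcome, as a careful person would: the job done as asked, in the order asked, and still so for the second after the job is handed in, with the robot touching nothing.
Of sleeve_small, sleeve_medium, sleeve_large only 1 to 2 are there at a start; the rules pass over those that are not, and their reading is None.
Of wheel_small, wheel_medium, wheel_large only 2 to 3 are there at a start; the rules pass over those that are not, and their reading is None.
At some moment in a run one of wheel_small, wheel_medium, wheel_large may be knocked a few centimetres aside while the robot is not near it.
It also fails if it takes over 210 s, if anything falls off the work surface, if the arm or the gripper's body presses on something with over 40 N, if the wrist force passes 120 N, or if a joint passes its speed limit or range.

## Working session

There is one attempt and no reset: what is moved stays moved. The work goes in short steps, Python scripts to look and compute and a tool call to move; the robot and the scene stay as the last step left them, time stands still between calls to the robot, and variables do not carry over. Pictures are saved under pics/ and viewed, at most 14 in all, crops included, and the job is handed in when it is done.

Besides the shell and the picture viewer there is one more tool, called after "Call:" as a command line: name --argument value ..., lists and objects as JSON in quotes. jog_arm: Moves the arm, as the interface text tells. Scaled input: -1 to 1 covers 20 mm each way for a shift and 4 degrees each way for a turn. Its arguments: {"type":"object","properties":{"moves":{"type":"array"},"grip_force":{"type":"number"}},"required":["moves"]}

```bash
ls; mkdir -p pics
python3 - <<'E'
from station import *
import cv2,numpy as np
o=get_obs();print({k:np.round(v,3) for k,v in o.items()})
for n in("scene","top"):
    c=read_camera(n);cv2.imwrite(f"pics/{n}0.png",c["color"]);np.savez(f"{n}0.npz",**c)
    print(n,c["fx"],c["cx"],c["cy"],c["rvec"],c["tvec"])
E
```

```text
pics
{'t': np.float64(0.0), 'q': array([ 1.136,  0.478,  0.022,  1.556, -0.011,  1.109, -0.083]), 'joint_vel': array([-0.002, -0.001, -0.001,  0.001,  0.   , -0.002, -0.001]), 'joint_torque': array([ 0.0000e+00, -5.9645e+01,  1.6080e+00, -2.8120e+01,  1.2000e-02,
        9.0000e-03,  0.0000e+00]), 'eef_pos': array([ 0.216, -0.639,  0.23 ]), 'tool_rot': array([-0.001,  0.987,  0.163, -0.   ]), 'contact_force': array([-0.903, -0.007, -0.528]), 'torque': array([0.019, 0.031, 0.041]), 'grasp_force': np.float64(0.0), 'gripper_width': np.float64(0.999)}
scene 519.4245032111235 278.8180842513829 223.75601031068757 [ 1.92503382 -0.84617547  0.49962817] [-0.42632038  0.19267331  1.2961819 ]
top 422.0973059454869 284.30350468504514 205.4913066917479 [ 2.22807831 -2.17742635  0.09884885] [-0.1210868   0.50260819  1.18216643]
```

View pics/scene0.png

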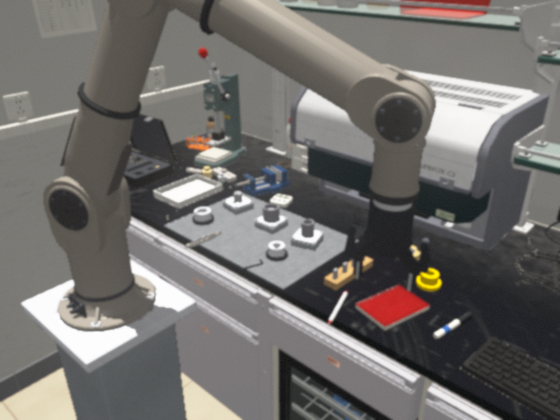

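View pics/top0.png

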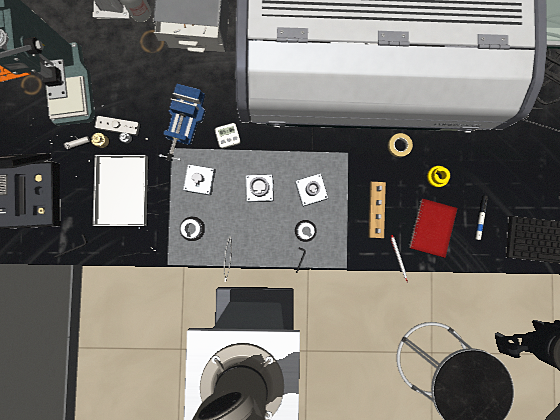

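The top view shows spindles at (199,179), (260,187) and (312,189), wheels at (191,229) and (305,231), the rack at (377,210) with four keys, and the tray at (120,190). Look-alikes are the yellow ring at (439,176) and the tape roll at (400,145). Next is a close crop of the mat.

Run:
```python
import cv2
t=cv2.imread("pics/top0.png");cv2.imwrite("pics/c0.png",cv2.resize(t[150:262,165:345],None,fx=4.4,fy=4.4,interpolation=cv2.INTER_CUBIC))
t=cv2.imread("pics/scene0.png")
cv2.imwrite("pics/c1.png",cv2.resize(t[170:300,170:390],None,fx=3.6,fy=3.6,interpolation=cv2.INTER_CUBIC))
```

```text
(no output)
```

View pics/c0.png

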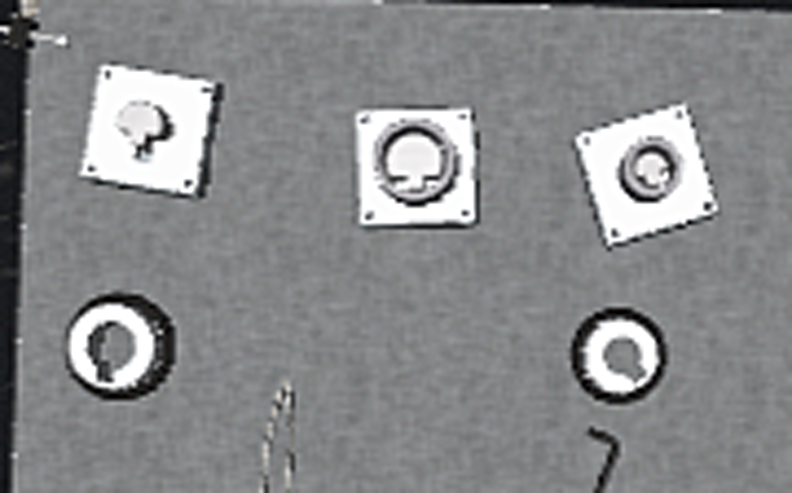

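View pics/c1.png

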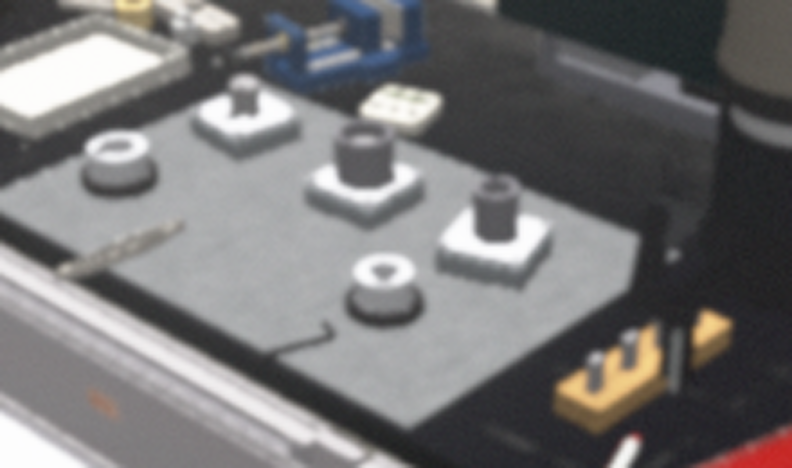

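Left is the medium spindle (bare shaft), middle is large with a sleeve, and right is small with a sleeve. The two wheels are at (191,229) and (305,231). Now I'll measure them.

```bash
cat > h.py <<'E'
import numpy as np, cv2
from scipy.spatial.transform import Rotation as Ro
def ray(c,uv,z):
    "pixel -> world point on plane z"
    R=cv2.Rodrigues(np.array(c["rvec"],float))[0];t=np.array(c["tvec"],float).ravel()
    d=R.T@np.array([(uv[0]-c["cx"])/c["fx"],(uv[1]-c["cy"])/c["fy"],1]);o=-R.T@t
    return o+d*(z-o[2])/d[2]
def proj(c,p):
    R=cv2.Rodrigues(np.array(c["rvec"],float))[0];q=R@np.array(p,float)+np.array(c["tvec"],float).ravel()
    return np.array([c["fx"]*q[0]/q[2]+c["cx"],c["fy"]*q[1]/q[2]+c["cy"]])
def blobs(m,amin):
    cs=cv2.findContours(m.astype(np.uint8),cv2.RETR_EXTERNAL,cv2.CHAIN_APPROX_NONE)[0]
    return [k for k in cs if cv2.contourArea(k)>amin]
def wpts(c,k,z): return np.array([ray(c,p,z)[:2] for p in k.reshape(-1,2)],np.float32)
def circ(c,k,z):
    e=cv2.fitEllipse(wpts(c,k,z)*1000); return np.round(e[0],1),np.round(e[1],1)
def state():
    from station import get_obs
    o=get_obs();w,x,y,z=o["tool_rot"];R=Ro.from_quat([x,y,z,w]).as_matrix();return o,np.array(o["eef_pos"]),R
def go(p,yaw=None):
    "units still to go: shift in tool axes as they stand, then turn about tool z; yaw = world angle (deg) of tool x"
    o,e,R=state();d=R.T@(np.array(p)-e)/.02
    print("t",round(float(o["t"]),1),"pos",np.round(e*1000,1),"shift",np.round(d,2),end=" ")
    a=np.degrees(np.arctan2(R[1,0],R[0,0]))
    if yaw is not None:
        T=np.array([[np.cos(np.radians(yaw)),np.sin(np.radians(yaw)),0],[np.sin(np.radians(yaw)),-np.cos(np.radians(yaw)),0],[0,0,-1]])
        print("turn",np.round(Ro.from_matrix(R.T@T).as_rotvec(degrees=True)/4,2),end=" ")
    print("yaw",round(a,1),"w",round(float(o["gripper_width"]),3),"gf",round(float(o["grasp_force"]),1),"F",np.round(o["contact_force"],1))
E
python3 - <<'E'
from h import *
c=dict(np.load("top0.npz"));im=c["color"];g=im.max(2)
m=g>190; m[:,:80]=0;m[:140]=0;m[265:]=0;m[:,350:]=0
for k in blobs(m,100):
    (u,v),_,_=cv2.minAreaRect(k);A=cv2.contourArea(k)
    if A>400: 
        z=.029 if A<1500 else .025
        r=cv2.minAreaRect(wpts(c,k,z)*1000);print("plate",(u,v),A,np.round(r[0],1),np.round(r[1],1),round(r[2],1))
    else: print("boss",(u,v),A,circ(c,k,.040))
h=cv2.cvtColor(im,cv2.COLOR_BGR2HSV)
w=(h[...,0]>8)&(h[...,0]<25)&(h[...,1]>90)&(h[...,2]>120);w[:170]=0;w[250:]=0;w[:,:355]=0;w[:,400:]=0
for k in blobs(cv2.morphologyEx(w.astype(np.uint8),cv2.MORPH_CLOSE,np.ones((9,9))),200):
    r=cv2.minAreaRect(wpts(c,k,.02)*1000);print("rack",np.round(r[0],1),np.round(r[1],1),round(r[2],1))
E
```

```text
boss (305.5, 230.5) 187.5 (array([ 435.7, -169.5]), array([43.3, 43.4]))
boss (190.0, 228.0) 256.0 (array([434.8, 150.4]), array([49.1, 50.7]))
plate (259.0, 187.5) 620.0 [553.6 -36.8] [70.8 73.2] 1.5
plate (311.4678649902344, 189.0596466064453) 612.5 [ 553.  -184.9] [73.2 74.1] 17.8
plate (198.02401733398438, 178.86801147460938) 618.5 [573.6 134.7] [72.7 72.8] 81.9
plate (119.0, 191.0) 2920.5 [535.  352.8] [191.4 136. ] 1.3
rack [ 500.4 -374.6] [ 40.7 158.9] 88.8
```

Diameters: the right wheel (0.436,-0.170) is small and the left wheel (0.435,0.150) is medium. The large wheel is absent. Sleeves sit on large and small. I'll start with the small sleeve.

```bash
python3 -c "
from h import *
go([.553,-.185,.2],0)"
```

```text
t 0.1 pos [ 216.5 -638.8  230.4] shift [ 23.22 -16.08   1.54] turn [-0.02  0.01  4.68] yaw 18.7 w 0.998 gf 0.0 F [-0.2  0.1  1.1]
```

Call:
jog_arm --moves '[0.97,-0.67,0.06,0,0,0,1,0.97,-0.67,0.06,0,0,0,1,0.97,-0.67,0.06,0,0,0,1,0.97,-0.67,0.06,0,0,0,1,0.97,-0.67,0.06,0,0,0,1,0.97,-0.67,0.06,0,0,0,1,0.97,-0.67,0.06,0,0,0,1,0.97,-0.67,0.06,0,0,0,1]' --grip_force 40

```text
t: 0.77
eef_pos: [0.3296, -0.4867, 0.2213]
tool_rot: [-0.0, 0.987, 0.163, -0.0]
contact_force: [1.1, 0.6, -0.4]
gripper_width: 0.999
grasp_force: 0.0
```

Call:
jog_arm --moves '[0.97,-0.67,0.06,0,0,0,1,0.97,-0.67,0.06,0,0,0,1,0.97,-0.67,0.06,0,0,0,1,0.97,-0.67,0.06,0,0,0,1,0.97,-0.67,0.06,0,0,0,1,0.97,-0.67,0.06,0,0,0,1,0.97,-0.67,0.06,0,0,0,1,0.97,-0.67,0.06,0,0,0,1]'

```text
t: 1.43
eef_pos: [0.4422, -0.3355, 0.2117]
tool_rot: [-0.0, 0.987, 0.163, -0.0]
contact_force: [0.4, -0.0, 0.2]
gripper_width: 1.003
grasp_force: 0.0
```

Call:
jog_arm --moves '[0.97,-0.67,0.06,0,0,0,1,0.97,-0.67,0.06,0,0,0,1,0.97,-0.67,0.06,0,0,0,1,0.97,-0.67,0.06,0,0,0,1,0.97,-0.67,0.06,0,0,0,1,0.97,-0.67,0.06,0,0,0,1,0.97,-0.67,0.06,0,0,0,1,0.97,-0.67,0.06,0,0,0,1]'

```text
t: 2.1
eef_pos: [0.5547, -0.1842, 0.2021]
tool_rot: [-0.0, 0.987, 0.163, -0.0]
contact_force: [0.3, -0.6, 0.1]
gripper_width: 1.001
grasp_force: 0.0
```

Call:
jog_arm --moves '[0,0,0,0,0,1,1,0,0,0,0,0,1,1,0,0,0,0,0,1,1,0,0,0,0,0,1,1,0,0,0,0,0,0.68,1,0,0,0,0,0,0,1,0,0,0,0,0,0,1,0,0,0,0,0,0,1]'

```text
t: 2.77
eef_pos: [0.5543, -0.1852, 0.2023]
tool_rot: [-0.0, 1.0, 0.001, -0.0]
contact_force: [-0.9, 0.3, -0.3]
gripper_width: 1.0
grasp_force: 0.0
```

Run:
```python
from h import *
from station import *
go([.553,-.185,.2],0)
c=read_camera("wrist");np.savez("w1.npz",**c);cv2.imwrite("pics/w1.png",c["color"])
print(c["fx"],c["cx"],c["cy"]);R=cv2.Rodrigues(c["rvec"])[0];print(-R.T@c["tvec"].ravel(),np.round(R,3))
print(proj(c,[.553,-.185,.029]))
```

```text
t 2.8 pos [ 554.3 -185.2  202.3] shift [-0.06 -0.01  0.11] turn [-0.    0.01  0.02] yaw 0.1 w 1.0 gf 0.0 F [-0.9  0.3 -0.3]
309.1454612596392 284.5101222304557 205.88636830802332
[ 0.62950102 -0.18455249  0.34506227] [[ 0.002 -1.     0.001]
 [-0.956 -0.002  0.294]
 [-0.294 -0.002 -0.956]]
[284.44302358 187.06583784]
```

View pics/w1.png

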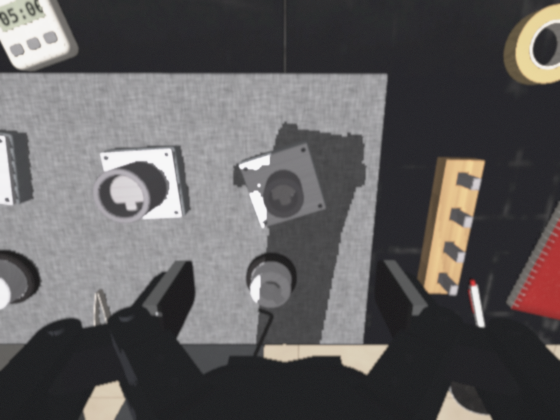

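Call:
jog_arm --moves '[-0.06,0,1,0,0,0,1,0,0,1,0,0,0,1,0,0,1,0,0,0,1,0,0,1,0,0,0,1,0,0,1,0,0,0,1,0,0,1,0,0,0,1,0,0,1,0,0,0,1,0,0,1,0,0,0,1]'

```text
t: 3.48
eef_pos: [0.5533, -0.1853, 0.0416]
tool_rot: [-0.0, 1.0, 0.0, 0.0]
contact_force: [0.3, 0.2, -0.6]
gripper_width: 0.997
grasp_force: 0.0
```

Call:
jog_arm --moves '[0,0,0,0,0,0,0,0,0,0,0,0,0,0,0,0,0,0,0,0,0,0,0,0,0,0,0,0,0,0,0,0,0,0,0,0,0,0,0,0,0,0,0,0,0,0,0,0,0,0,0,0,0,0,0,0]'

```text
t: 4.15
eef_pos: [0.5545, -0.1856, 0.0442]
tool_rot: [0.0, 1.0, 0.0, 0.001]
contact_force: [-0.7, 0.6, 6.3]
gripper_width: 0.427
grasp_force: 40.3
```

Call:
jog_arm --moves '[0,0,0,0,0,0,0,0,0,-0.3,0,0,0,0,0,0,-0.5,0,0,0,0,0,0,-0.8,0,0,0,0,0,0,-1,0,0,0,0,0,0,-1,0,0,0,0,0,0,-1,0,0,0,0,0,0,-1,0,0,0,0]'

```text
t: 4.82
eef_pos: [0.5531, -0.1853, 0.1564]
tool_rot: [0.0, 1.0, 0.0, 0.0]
contact_force: [1.1, 0.8, -0.7]
gripper_width: 0.429
grasp_force: 40.2
```

```bash
python3 -c "
from h import *
go([.49,.353,.16],0)"
```

```text
t 4.8 pos [ 553.1 -185.3  156.4] shift [ -3.15 -26.91  -0.18] turn [ 0.   -0.01  0.  ] yaw 0.0 w 0.429 gf 40.2 F [ 1.1  0.8 -0.7]
```

Call:
jog_arm --moves '[-0.11,-0.96,0,0,0,0,0,-0.11,-0.96,0,0,0,0,0,-0.11,-0.96,0,0,0,0,0,-0.11,-0.96,0,0,0,0,0,-0.11,-0.96,0,0,0,0,0,-0.11,-0.96,0,0,0,0,0,-0.11,-0.96,0,0,0,0,0,-0.11,-0.96,0,0,0,0,0]'

```text
t: 5.48
eef_pos: [0.5354, -0.0309, 0.1555]
tool_rot: [0.0, 1.0, -0.0, 0.0]
contact_force: [-0.4, 0.6, -0.4]
gripper_width: 0.428
grasp_force: 40.2
```

Call:
jog_arm --moves '[-0.11,-0.96,0,0,0,0,0,-0.11,-0.96,0,0,0,0,0,-0.11,-0.96,0,0,0,0,0,-0.11,-0.96,0,0,0,0,0,-0.11,-0.96,0,0,0,0,0,-0.11,-0.96,0,0,0,0,0,-0.11,-0.96,0,0,0,0,0,-0.11,-0.96,0,0,0,0,0]'

```text
t: 6.15
eef_pos: [0.5178, 0.1228, 0.1555]
tool_rot: [0.0, 1.0, -0.0, 0.0]
contact_force: [-0.5, 0.1, 0.0]
gripper_width: 0.43
grasp_force: 40.2
```

Call:
jog_arm --moves '[-0.11,-0.96,0,0,0,0,0,-0.11,-0.96,0,0,0,0,0,-0.11,-0.96,0,0,0,0,0,-0.11,-0.96,0,0,0,0,0,-0.11,-0.96,0,0,0,0,0,-0.11,-0.96,0,0,0,0,0,-0.11,-0.96,0,0,0,0,0,-0.11,-0.96,0,0,0,0,0]'

```text
t: 6.82
eef_pos: [0.5003, 0.2763, 0.1555]
tool_rot: [-0.0, 1.0, -0.0, 0.0]
contact_force: [-0.7, 0.2, -0.6]
gripper_width: 0.43
grasp_force: 40.2
```

Call:
jog_arm --moves '[-0.11,-0.96,0,0,0,0,0,-0.11,-0.96,0,0,0,0,0,-0.11,-0.96,0,0,0,0,0,-0.11,-0.96,0,0,0,0,0,0,0,0.5,0,0,0,0,0,0,1,0,0,0,0,0,0,1,0,0,0,0,0,0,1,0,0,0,0]'

```text
t: 7.48
eef_pos: [0.4919, 0.3518, 0.0844]
tool_rot: [0.0, 1.0, -0.0, 0.001]
contact_force: [0.3, -0.1, -1.1]
gripper_width: 0.428
grasp_force: 40.2
```

Call:
jog_arm --moves '[0,0,1,0,0,0,0,0,0,1,0,0,0,0,0,0,0.8,0,0,0,0,0,0,0.3,0,0,0,0,0,0,0,0,0,0,0,0,0,0,0,0,0,0.75,0,0,0,0,0,0,0.75,0,0,0,0,0,0,0.75]'

```text
t: 8.15
eef_pos: [0.4924, 0.3529, 0.0239]
tool_rot: [-0.001, 1.0, -0.0, 0.001]
contact_force: [-0.5, 0.3, -0.6]
gripper_width: 0.752
grasp_force: 0.0
```

Call:
jog_arm --moves '[0,0,0,0,0,0,0.75,0,0,0,0,0,0,0.75,0,0,-1,0,0,0,0.8,0,0,-1,0,0,0,0.9,0,0,-1,0,0,0,1,0,0,-1,0,0,0,1,0,0,-1,0,0,0,1,0,0,-1,0,0,0,1]'

```text
t: 8.82
eef_pos: [0.4916, 0.3523, 0.1438]
tool_rot: [-0.0, 1.0, 0.0, 0.0]
contact_force: [-0.0, -0.2, 0.2]
gripper_width: 1.004
grasp_force: 0.0
```

```bash
python3 -c "
from h import *
go([.5535,-.037,.15],0)
c=dict(np.load('w1.npz'))
# sleeve ring/plates check from wrist: plate of large by bright mask
m=c['color'].max(2)>200; m[:,:90]=0; m[:,190:]=0;m[230:]=0
for k in blobs(m,300):
  r=cv2.minAreaRect(wpts(c,k,.029)*1000);print(np.round(r[0],1),np.round(r[1],1),r[2])"
```

```text
t 8.8 pos [491.6 352.3 143.8] shift [ 3.1  19.46 -0.31] turn [-0.   -0.01  0.  ] yaw 0.0 w 1.004 gf 0.0 F [-0.  -0.2  0.2]
[547.1 -18.9] [32.9 30.6] 56.164852142333984
[554.3 -35.5] [73.7 73.2] 3.56418514251709
```

Call:
jog_arm --moves '[0.16,0.97,0,0,0,0,1,0.16,0.97,0,0,0,0,1,0.16,0.97,0,0,0,0,1,0.16,0.97,0,0,0,0,1,0.16,0.97,0,0,0,0,1,0.16,0.97,0,0,0,0,1,0.16,0.97,0,0,0,0,1,0.16,0.97,0,0,0,0,1]'

```text
t: 9.48
eef_pos: [0.5173, 0.1962, 0.1429]
tool_rot: [-0.0, 1.0, 0.0, 0.0]
contact_force: [0.1, -0.2, 1.0]
gripper_width: 0.996
grasp_force: 0.0
```

Call:
jog_arm --moves '[0.16,0.97,0,0,0,0,1,0.16,0.97,0,0,0,0,1,0.16,0.97,0,0,0,0,1,0.16,0.97,0,0,0,0,1,0.16,0.97,0,0,0,0,1,0.16,0.97,0,0,0,0,1,0.16,0.97,0,0,0,0,1,0.16,0.97,0,0,0,0,1]'

```text
t: 10.15
eef_pos: [0.543, 0.041, 0.1429]
tool_rot: [-0.0, 1.0, 0.0, 0.0]
contact_force: [0.1, 0.1, 0.0]
gripper_width: 1.001
grasp_force: 0.0
```

Call:
jog_arm --moves '[0.16,0.97,0,0,0,0,1,0.16,0.97,0,0,0,0,1,0.16,0.97,0,0,0,0,1,0.1,0.97,0,0,0,0,1,0,0,0,0,0,0,1,0,0,0.6,0,0,0,1,0,0,0.9,0,0,0,1,0,0,0.9,0,0,0,1]'

```text
t: 10.82
eef_pos: [0.5547, -0.034, 0.0939]
tool_rot: [-0.0, 1.0, 0.001, 0.001]
contact_force: [-0.4, -0.1, -1.8]
gripper_width: 1.0
grasp_force: 0.0
```

Call:
jog_arm --moves '[0,0,0.9,0,0,0,1,0,0,0.9,0,0,0,1,0,0,0.8,0,0,0,1,0,0,0,0,0,0,1,0,0,0,0,0,0,0,0,0,0,0,0,0,0,0,0,0,0,0,0,0,0,0,0,0,0,0,0]'

```text
t: 11.48
eef_pos: [0.5553, -0.0352, 0.0438]
tool_rot: [-0.0, 1.0, 0.0, 0.001]
contact_force: [-0.9, 1.8, 3.2]
gripper_width: 0.592
grasp_force: 41.7
```

Call:
jog_arm --moves '[0,0,0,0,0,0,0,0,0,0,0,0,0,0,0,0,-0.3,0,0,0,0,0,0,-0.5,0,0,0,0,0,0,-0.9,0,0,0,0,0,0,-1,0,0,0,0,0,0,-1,0,0,0,0,0,0,-1,0,0,0,0]'

```text
t: 12.15
eef_pos: [0.5543, -0.0359, 0.1383]
tool_rot: [0.0, 1.0, -0.0, 0.0]
contact_force: [1.0, -1.0, -0.6]
gripper_width: 0.593
grasp_force: 41.7
```

```bash
python3 -c "
from h import *
go([.585,.353,.15],0)"
```

```text
t 12.2 pos [554.3 -35.9 138.3] shift [  1.53 -19.45  -0.59] turn [ 0.   -0.01 -0.  ] yaw -0.0 w 0.593 gf 41.7 F [ 1.  -1.  -0.6]
```

Call:
jog_arm --moves '[0.08,-0.97,0,0,0,0,0,0.08,-0.97,0,0,0,0,0,0.08,-0.97,0,0,0,0,0,0.08,-0.97,0,0,0,0,0,0.08,-0.97,0,0,0,0,0,0.08,-0.97,0,0,0,0,0,0.08,-0.97,0,0,0,0,0,0.08,-0.97,0,0,0,0,0]'

```text
t: 12.82
eef_pos: [0.5673, 0.1202, 0.1374]
tool_rot: [0.0, 1.0, -0.0, 0.0]
contact_force: [0.4, -0.2, -0.4]
gripper_width: 0.593
grasp_force: 41.7
```

Call:
jog_arm --moves '[0.08,-0.97,0,0,0,0,0,0.08,-0.97,0,0,0,0,0,0.08,-0.97,0,0,0,0,0,0.08,-0.97,0,0,0,0,0,0.08,-0.97,0,0,0,0,0,0.08,-0.97,0,0,0,0,0,0.08,-0.97,0,0,0,0,0,0.08,-0.97,0,0,0,0,0]'

```text
t: 13.48
eef_pos: [0.5801, 0.2754, 0.1374]
tool_rot: [-0.0, 1.0, -0.0, 0.0]
contact_force: [0.8, -0.2, -0.3]
gripper_width: 0.591
grasp_force: 41.7
```

Call:
jog_arm --moves '[0.08,-0.97,0,0,0,0,0,0.08,-0.97,0,0,0,0,0,0.08,-0.97,0,0,0,0,0,0,-0.97,0,0,0,0,0,0,0,0.5,0,0,0,0,0,0,1,0,0,0,0,0,0,1,0,0,0,0,0,0,1,0,0,0,0]'

```text
t: 14.15
eef_pos: [0.5851, 0.3516, 0.0664]
tool_rot: [0.0, 1.0, -0.0, 0.0]
contact_force: [0.3, -0.7, -0.7]
gripper_width: 0.591
grasp_force: 41.7
```

Call:
jog_arm --moves '[0,0,1,0,0,0,0,0,0,0.9,0,0,0,0,0,0,0.3,0,0,0,0,0,0,0,0,0,0,0,0,0,0,0,0,0,0.85,0,0,0,0,0,0,0.85,0,0,0,0,0,0,0.85,0,0,0,0,0,0,0.85]'

```text
t: 14.82
eef_pos: [0.5855, 0.3528, 0.0239]
tool_rot: [-0.001, 1.0, -0.0, 0.001]
contact_force: [-0.2, 0.2, -0.2]
gripper_width: 0.848
grasp_force: 0.0
```

Call:
jog_arm --moves '[0,0,0,0,0,0,0.85,0,0,-1,0,0,0,0.85,0,0,-1,0,0,0,0.8,0,0,-1,0,0,0,0.8,0,0,-1,0,0,0,0.8,0,0,-1,0,0,0,0.8,0,0,-1,0,0,0,0.8,0,0,-1,0,0,0,0.8]'

```text
t: 15.48
eef_pos: [0.5847, 0.3523, 0.1639]
tool_rot: [-0.0, 1.0, 0.0, 0.0]
contact_force: [-0.4, 0.2, 1.1]
gripper_width: 0.802
grasp_force: 0.0
```

```bash
python3 -c "
from h import *
go([.50,.05,.22],0)"
```

```text
t 15.5 pos [584.7 352.3 163.9] shift [-4.24 15.12 -2.81] turn [-0.   -0.01  0.  ] yaw 0.0 w 0.802 gf 0.0 F [-0.4  0.2  1.1]
```

Call:
jog_arm --moves '[-0.5,0.9,0,0,0,0,0.8,-0.5,0.9,0,0,0,0,0.8,-0.5,0.9,0,0,0,0,0.8,-0.5,0.9,0,0,0,0,0.8,-0.5,0.9,-0.2,0,0,0,0.6,-0.5,0.9,-0.2,0,0,0,0.4,-0.5,0.9,-0.2,0,0,0,0.3,-0.5,0.9,-0.2,0,0,0,0.3]'

```text
t: 16.15
eef_pos: [0.5043, 0.2075, 0.1791]
tool_rot: [-0.0, 1.0, 0.0, 0.0]
contact_force: [0.4, -0.4, 0.4]
gripper_width: 0.302
grasp_force: 0.0
```

Call:
jog_arm --moves '[0,0.9,0,0,0,0,0.3,0,0.9,0,0,0,0,0.3,0,0.9,0,0,0,0,0.3,0,0.9,0,0,0,0,0.3,0,0,0,0,0,0,0.3,0,0,0,0,0,0,0.3,0,0,0,0,0,0,0.3,0,0,0,0,0,0,0.3]'

```text
t: 16.82
eef_pos: [0.5048, 0.1377, 0.1787]
tool_rot: [-0.0, 1.0, 0.001, 0.0]
contact_force: [-0.0, -0.1, -0.7]
gripper_width: 0.298
grasp_force: 0.0
```

Run:
```python
from h import *
from station import *
go([.50,-.15,.18],0)
c=read_camera("wrist");np.savez("w2.npz",**c)
t=read_camera("top");np.savez("t2.npz",**t)
u,v=proj(c,[.574,.135,.03]).astype(int);print(u,v)
a=cv2.resize(c["color"][max(v-75,0):v+75,u-100:u+100],(800,600),interpolation=cv2.INTER_CUBIC);cv2.imwrite("pics/w2.png",a)
```

```text
t 16.8 pos [504.8 137.7 178.7] shift [-0.27 14.39 -0.07] turn [-0.01 -0.01  0.03] yaw 0.1 w 0.298 gf 0.0 F [-0.  -0.1 -0.7]
288 117
```

View pics/w2.png

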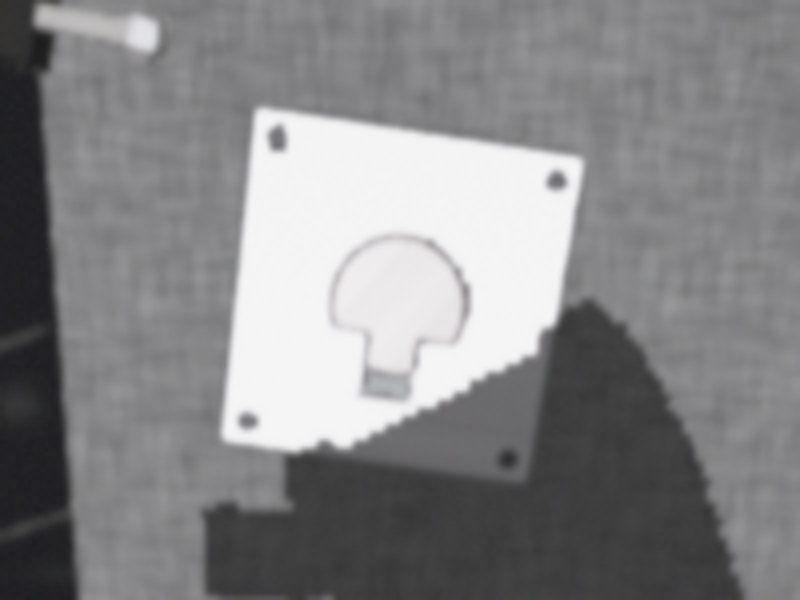

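```bash
cat >> h.py <<'E'
def plate(c,pts,z=.029):
    "4 plate corners in order front-left(+x,+y), front-right, back-right, back-left -> centre mm, yaw deg, sides"
    P=np.array([ray(c,p,z)[:2] for p in pts])*1000
    s=[np.linalg.norm(P[i]-P[(i+1)%4]) for i in range(4)]
    x=P[0]+P[1]-P[2]-P[3]; y=P[0]+P[3]-P[1]-P[2]
    a=np.degrees(np.arctan2(x[1],x[0])); b=np.degrees(np.arctan2(-y[0],y[1]))
    return np.round(P.mean(0),1),round(a,1),round(b,1),np.round(s,1)
E
python3 - <<'E'
from h import *
c=dict(np.load("w2.npz"))
f=lambda L:[(188+u/4,42+v/4) for u,v in L]
for z in(.025,.029):print(plate(c,f([(257,107),(583,157),(528,482),(222,438)]),z),plate(c,f([(277,138),(556,180),(508,458),(247,421)]),z))
print("shaft",ray(c,f([(400,303)])[0],.059)*1000)
t=dict(np.load("t2.npz"));m=t["color"].max(2)>190;m[:,:160]=0;m[:140]=0;m[215:]=0;m[:,345:]=0
for k in blobs(m,300):
    r=cv2.minAreaRect(wpts(t,k,.029)*1000);print(np.round(r[0],1),np.round(r[1],1),round(r[2],1))
e=state();print(proj(c,e[1]))
E
```

```text
(array([574.2, 135.6]), np.float64(-7.8), np.float64(-8.0), array([73.2, 73.4, 73.9, 73.3])) (array([573.9, 135.7]), np.float64(-8.0), np.float64(-7.9), array([63. , 62.8, 62.7, 62.8]))
(array([574.3, 135.6]), np.float64(-7.8), np.float64(-8.0), array([72.2, 72.4, 72.9, 72.3])) (array([574. , 135.7]), np.float64(-8.0), np.float64(-7.9), array([62.1, 62. , 61.9, 61.9]))
shaft [574.73402774 135.36175023  59.        ]
[553.6 -36.8] [70.8 73.3] 1.5
[ 552.9 -184.8] [73.3 74.3] 18.2
[574.7 134.9] [73.7 70.5] 81.9
[285.53500521 264.26961234]
```

Call:
jog_arm --moves '[-0.1,0.9,0,0,0,0,0.3,-0.1,0.9,0,0,0,0,0.3,-0.1,0.9,0,0,0,0,0.3,-0.1,0.9,0,0,0,0,0.3,-0.1,0.9,0,0,0,0,0.3,-0.1,0.9,0,0,0,0,0.3,-0.1,0.9,0,0,0,0,0.3,-0.1,0.9,0,0,0,0,0.3]'

```text
t: 17.58
eef_pos: [0.4888, -0.0078, 0.1785]
tool_rot: [-0.0, 1.0, 0.001, 0.0]
contact_force: [-0.5, 0.1, 0.3]
gripper_width: 0.298
grasp_force: 0.0
```

Call:
jog_arm --moves '[0,0.9,0,0,0,0,0.3,0,0.9,0,0,0,0,0.3,0,0.9,0,0,0,0,0.3,0,0.9,0,0,0,0,0.3,0,0.9,0,0,0,0,0.3,0,0.9,0,0,0,0,0.3,0,0.9,0,0,0,0,0.3,0,0.9,0,0,0,0,0.3]'

```text
t: 18.25
eef_pos: [0.4891, -0.1518, 0.1785]
tool_rot: [-0.0, 1.0, 0.001, 0.0]
contact_force: [-1.0, 0.2, 0.1]
gripper_width: 0.299
grasp_force: 0.0
```

Call:
jog_arm --moves '[0,0.9,0,0,0,0,0.3,0,0.9,0,0,0,0,0.3,0,0.9,0,0,0,0,0.3,0,0.9,0,0,0,0,0.3,0,0,0,0,0,0,0.3,0,0,0,0,0,0,0.3,0,0,0,0,0,0,0.3,0,0,0,0,0,0,0.3]'

```text
t: 18.92
eef_pos: [0.4891, -0.2221, 0.1784]
tool_rot: [-0.0, 1.0, 0.001, -0.0]
contact_force: [0.5, 0.1, -0.6]
gripper_width: 0.302
grasp_force: 0.0
```

Run:
```python
from h import *
from station import *
go([.455,-.375,.18],90)
go([.455,-.375,.18],-90);print(np.round(get_obs()["q"],2))
c=read_camera("wrist");np.savez("w3.npz",**c);im=c["color"]
u0=230
u,v=proj(c,[.553,-.185,.03]).astype(int);print(u,v)
a=cv2.resize(im[max(v-75,0):v+75,u-75:u+75],(600,600),interpolation=cv2.INTER_CUBIC)
a=cv2.convertScaleAbs(a,alpha=1.3,beta=0);cv2.imwrite("pics/w3.png",a)
```

```text
t 18.9 pos [ 489.1 -222.1  178.4] shift [-1.72  7.64 -0.08] turn [-1.000e-02 -1.000e-02 -2.247e+01] yaw 0.1 w 0.302 gf 0.0 F [ 0.5  0.1 -0.6]
t 18.9 pos [ 489.1 -222.1  178.4] shift [-1.72  7.64 -0.08] turn [-1.000e-02  1.000e-02  2.253e+01] yaw 0.1 w 0.302 gf 0.0 F [ 0.5  0.1 -0.6]
[ 0.36  0.31 -0.06  1.94  0.02  0.89 -1.28]
244 123
```

View pics/w3.png

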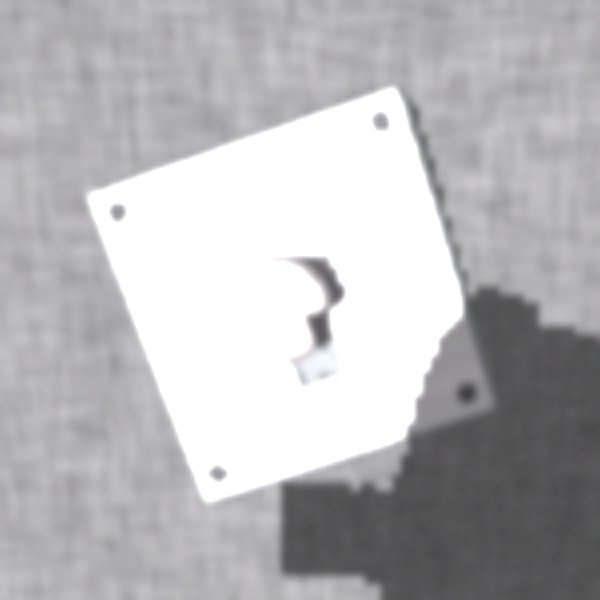

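Call:
jog_arm --moves '[0.05,1,0,0,0,0,0.3,0.05,1,0,0,0,0,0.3,0.05,1,0,0,0,0,0.3,0.05,1,0,0,0,0,0.3,0.05,1,0,0,0,0,0.3,0.05,1,0,0,0,0,0.3,0.05,1,0,0,0,0,0.3,0.05,1,0,0,0,0,0.3]'

```text
t: 19.63
eef_pos: [0.4974, -0.3835, 0.1785]
tool_rot: [-0.0, 1.0, 0.001, 0.0]
contact_force: [-0.6, 0.2, -0.6]
gripper_width: 0.296
grasp_force: 0.0
```

Call:
jog_arm --moves '[0.1,1,0,0,0,0,0.3,0.05,1,0,0,0,0,0.3,0,0,0,0,0,-1,0.3,0,0,0,0,0,-1,0.3,0,0,0,0,0,-1,0.3,0,0,0,0,0,-1,0.3,0,0,0,0,0,-1,0.3,0,0,0,0,0,-1,0.3]'

```text
t: 20.3
eef_pos: [0.5004, -0.4225, 0.1784]
tool_rot: [-0.0, 0.978, 0.21, 0.0]
contact_force: [-0.7, -0.4, 0.0]
gripper_width: 0.301
grasp_force: 0.0
```

Call:
jog_arm --moves '[0,0,0,0,0,-1,0.3,0,0,0,0,0,-1,0.3,0,0,0,0,0,-1,0.3,0,0,0,0,0,-1,0.3,0,0,0,0,0,-1,0.3,0,0,0,0,0,-1,0.3,0,0,0,0,0,-1,0.3,0,0,0,0,0,-1,0.3]'

```text
t: 20.97
eef_pos: [0.5004, -0.4226, 0.1785]
tool_rot: [-0.0, 0.882, 0.472, 0.0]
contact_force: [0.1, -0.1, 0.1]
gripper_width: 0.299
grasp_force: 0.0
```

Call:
jog_arm --moves '[0,0,0,0,0,-1,0.3,0,0,0,0,0,-1,0.3,0,0,0,0,0,-1,0.3,0,0,0,0,0,-1,0.3,0,0,0,0,0,-1,0.3,0,0,0,0,0,-1,0.3,0,0,0,0,0,-1,0.3,0,0,0,0,0,-1,0.3]'

```text
t: 21.63
eef_pos: [0.5004, -0.4226, 0.1785]
tool_rot: [-0.0, 0.718, 0.696, 0.0]
contact_force: [0.4, 0.0, -0.2]
gripper_width: 0.305
grasp_force: 0.0
```

Call:
jog_arm --moves '[0,0,0,0,0,-0.5,0.3,0,0,0,0,0,0,0.3,0,0,0,0,0,0,0.3,0,0,0,0,0,0,0.3,0,0,0,0,0,0,0.3,0,0,0,0,0,0,0.3,0,0,0,0,0,0,0.3,0,0,0,0,0,0,0.3]'

```text
t: 22.3
eef_pos: [0.4999, -0.4236, 0.1785]
tool_rot: [-0.0, 0.707, 0.707, -0.0]
contact_force: [-1.2, -0.1, -0.2]
gripper_width: 0.296
grasp_force: 0.0
```

Run:
```python
from h import *
from station import *
c=dict(np.load("w3.npz"))
print(plate(c,[(169+u/4,48+v/4) for u,v in [(118,212),(381,121),(467,392),(218,473)]]))
go([.5,-.375,.18],90);print(np.round(get_obs()["q"],2))
c=read_camera("wrist");np.savez("w4.npz",**c);im=c["color"]
h=cv2.cvtColor(im,cv2.COLOR_BGR2HSV)
w=(h[...,0]>8)&(h[...,0]<25)&(h[...,1]>80)&(h[...,2]>90)
for k in blobs(cv2.morphologyEx(w.astype(np.uint8),cv2.MORPH_CLOSE,np.ones((9,9))),2000):
    r=cv2.minAreaRect(wpts(c,k,.02)*1000);print("rack",cv2.boundingRect(k),np.round(r[0],1),np.round(r[1],1),round(r[2],1))
p=[proj(c,[.5,y,.046]) for y in(-.315,-.355,-.395,-.435)];print(np.round(p))
u0=int(p[1][0])-100;v0=max(int(p[0][1])-50,0);print(u0,v0)
cv2.imwrite("pics/w4.png",cv2.resize(im[v0:v0+150,u0:u0+200],(800,600),interpolation=cv2.INTER_CUBIC))
```

```text
(array([ 552.8, -183.8]), np.float64(18.0), np.float64(17.9), array([62.2, 61.7, 62.2, 61.8]))
t 22.3 pos [ 499.9 -423.6  178.5] shift [ 2.43  0.01 -0.08] turn [-0.  0. -0.] yaw 90.0 w 0.296 gf 0.0 F [-1.2 -0.1 -0.2]
[ 0.85  0.52 -0.34  1.64  0.2   1.02  0.45]
rack (431, 170, 74, 66) [ 685.5 -438.1] [68.5 75.2] 75.0
rack (199, 113, 173, 49) [ 500.6 -373.3] [ 42.5 161.8] 88.8
[[284.  68.]
 [284. 119.]
 [284. 165.]
 [284. 208.]]
184 18
```

View pics/w4.png

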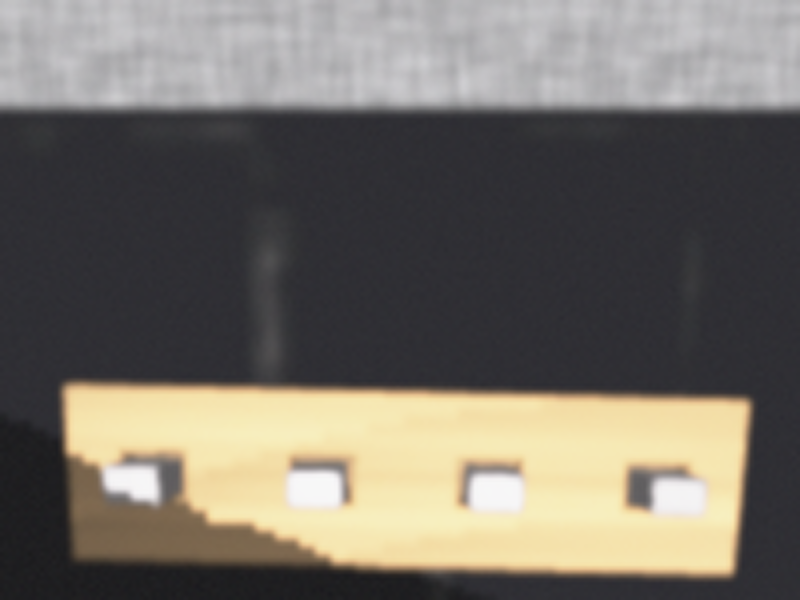

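Run:
```python
from h import *
c=dict(np.load("w4.npz"))
for u,v in [(132,482),(316,489),(496,491),(679,495)]: print(np.round(ray(c,(184+u/4,18+v/4),.046)*1000,1))
P=[ray(c,(184+u/4,18+v/4),.02) for u,v in [(63,383),(751,399),(733,575),(73,558)]];print(np.round(np.array(P)*1000,1),np.mean(P,0))
go([.5396,-.374,.15],-1)
```

```text
[ 441.2 -371.5   46. ]
[ 481.4 -373.    46. ]
[ 520.7 -373.4   46. ]
[ 560.8 -374.3   46. ]
[[ 421.  -351.1   20. ]
 [ 582.  -354.6   20. ]
 [ 581.  -396.    20. ]
 [ 420.2 -391.9   20. ]] [ 0.50103846 -0.37338479  0.02      ]
t 22.4 pos [ 499.8 -423.6  178.5] shift [2.48 1.99 1.43] turn [ 0.    0.   22.75] yaw 90.0 w 0.302 gf 0.0 F [0.1 0.2 0.1]
```

Call:
jog_arm --moves '[0.62,0.76,0,0,0,0,0.3,0.62,0.76,0,0,0,0,0.3,0.62,0.76,0,0,0,0,0.3,0.61,0.77,0,0,0,0,0.3,0,0,0,0,0,1,0.3,0,0,0,0,0,1,0.3,0,0,0,0,0,1,0.3,0,0,0,0,0,1,0.3]'

```text
t: 23.02
eef_pos: [0.5609, -0.3741, 0.1784]
tool_rot: [-0.0, 0.8, 0.601, -0.0]
contact_force: [-0.7, 0.0, -0.1]
gripper_width: 0.301
grasp_force: 0.0
```

Call:
jog_arm --moves '[0,0,0,0,0,1,0.3,0,0,0,0,0,1,0.3,0,0,0,0,0,1,0.3,0,0,0,0,0,1,0.3,0,0,0,0,0,1,0.3,0,0,0,0,0,1,0.3,0,0,0,0,0,1,0.3,0,0,0,0,0,1,0.3]'

```text
t: 23.68
eef_pos: [0.5609, -0.3742, 0.1785]
tool_rot: [-0.0, 0.934, 0.357, 0.0]
contact_force: [0.0, 0.0, -1.2]
gripper_width: 0.302
grasp_force: 0.0
```

Call:
jog_arm --moves '[0,0,0,0,0,1,0.3,0,0,0,0,0,1,0.3,0,0,0,0,0,1,0.3,0,0,0,0,0,1,0.3,0,0,0,0,0,1,0.3,0,0,0,0,0,1,0.3,0,0,0,0,0,1,0.3,0,0,0,0,0,1,0.3]'

```text
t: 24.35
eef_pos: [0.5609, -0.3741, 0.1785]
tool_rot: [-0.0, 0.996, 0.085, 0.0]
contact_force: [-0.7, 0.2, -0.2]
gripper_width: 0.299
grasp_force: 0.0
```

Call:
jog_arm --moves '[0,0,0,0,0,1,0.3,0,0,0,0,0,1,0.3,0,0,0,0,0,0.8,0.3,0,0,0.5,0,0,0,0.3,0,0,1,0,0,0,0.3,0,0,1,0,0,0,0.3,0,0,0,0,0,0,0.3,0,0,0,0,0,0,0.3]'

```text
t: 25.02
eef_pos: [0.5599, -0.3737, 0.127]
tool_rot: [-0.001, 1.0, -0.01, -0.001]
contact_force: [0.4, -0.5, 0.1]
gripper_width: 0.299
grasp_force: 0.0
```

Run:
```python
from h import *
from station import *
go([.5608,-.3743,.025],-1.2);print(np.round(get_obs()["q"],2))
```

```text
t 25.0 pos [ 559.9 -373.7  127. ] shift [0.06 0.04 5.1 ] turn [-0.02  0.04  0.02] yaw -1.1 w 0.299 gf 0.0 F [ 0.4 -0.5  0.1]
[ 0.49  0.58  0.01  1.65 -0.01  0.92 -1.09]
```

Call:
jog_arm --moves '[0.05,0.03,0.9,0,0,0,0.3,0,0,0.9,0,0,0,0.3,0,0,0.9,0,0,0,0.3,0,0,0.9,0,0,0,0.3,0,0,0.9,0,0,0,0.3,0,0,0.55,0,0,0,0.3,0,0,0,0,0,0,0.3,0,0,0,0,0,0,0.3]'

```text
t: 25.68
eef_pos: [0.5622, -0.3751, 0.0281]
tool_rot: [0.0, 1.0, -0.01, 0.0]
contact_force: [0.1, -0.3, 0.5]
gripper_width: 0.299
grasp_force: 0.0
```

Call:
jog_arm --moves '[0,0,0,0,0,0,0,0,0,0,0,0,0,0,0,0,0,0,0,0,0,0,0,0,0,0,0,0,0,0,0,0,0,0,0,0,0,0,0,0,0,0,0,0,0,0,0,0,0,0,0,0,0,0,0,0]'

```text
t: 26.35
eef_pos: [0.5629, -0.3756, 0.0291]
tool_rot: [0.001, 1.0, -0.01, 0.001]
contact_force: [-0.3, 0.1, 5.9]
gripper_width: 0.077
grasp_force: 42.3
```

Call:
jog_arm --moves '[0,0,-0.3,0,0,0,0,0,0,-0.5,0,0,0,0,0,0,-0.8,0,0,0,0,0,0,-1,0,0,0,0,0,0,-1,0,0,0,0,0,0,-1,0,0,0,0,0,0,-0.7,0,0,0,0,0,0,-0.2,0,0,0,0]'

```text
t: 27.02
eef_pos: [0.563, -0.3757, 0.141]
tool_rot: [0.001, 1.0, -0.011, 0.002]
contact_force: [0.8, -0.1, 0.0]
gripper_width: 0.076
grasp_force: 41.4
```

Run:
```python
from h import *
from station import *
a=np.radians(18);s=np.array([.5528,-.1841])-.010*np.array([np.cos(a),np.sin(a)]);print(s)
go([*s,.13],18)
```

```text
[ 0.54328943 -0.18719017]
t 27.0 pos [ 563.  -375.7  141. ] shift [-1.19 -9.4   0.52] turn [ 0.04 -0.05 -4.8 ] yaw -1.2 w 0.076 gf 41.4 F [ 0.8 -0.1  0. ]
```

Call:
jog_arm --moves '[-0.12,-0.94,0,0,0,0,0,-0.12,-0.94,0,0,0,0,0,-0.12,-0.94,0,0,0,0,0,-0.12,-0.94,0,0,0,0,0,-0.12,-0.94,0,0,0,0,0,-0.12,-0.94,0,0,0,0,0,-0.12,-0.94,0,0,0,0,0,-0.12,-0.94,0,0,0,0,0]'

```text
t: 27.68
eef_pos: [0.545, -0.223, 0.1368]
tool_rot: [-0.0, 1.0, -0.01, -0.001]
contact_force: [-0.1, -0.0, -0.6]
gripper_width: 0.078
grasp_force: 41.4
```

Call:
jog_arm --moves '[-0.12,-0.94,0,0,0,0,0,-0.12,-0.94,0,0,0,0,0,0,0,0,0,0,-1,0,0,0,0,0,0,-1,0,0,0,0,0,0,-1,0,0,0,0,0,0,-1,0,0,0,0,0,0,-0.8,0,0,0,0.5,0,0,0,0]'

```text
t: 28.35
eef_pos: [0.5425, -0.1867, 0.1283]
tool_rot: [0.0, 0.988, 0.157, 0.001]
contact_force: [-0.1, -0.1, -0.3]
gripper_width: 0.078
grasp_force: 41.4
```

Call:
jog_arm --moves '[0,0,0.5,0,0,0,0,0,0,0.5,0,0,0,0,0,0,0.4,0,0,0,0,0,0,0,0,0,0,0,0,0,0,0,0,0,0,0,0,0,0,0,0,0,0,0,0,0,0,0,0,0,0,0,0,0,0,0]'

```text
t: 29.02
eef_pos: [0.5422, -0.1865, 0.1]
tool_rot: [0.0, 0.988, 0.156, 0.0]
contact_force: [0.3, 0.4, -0.2]
gripper_width: 0.079
grasp_force: 41.4
```

Run:
```python
from h import *
from station import *
go([.54329,-.18719,.08],18)
c=read_camera("wrist");np.savez("w5.npz",**c)
go([.54329,-.18719,.08],18)
a=np.radians(18)
for s in range(1):
  print([np.round(proj(c,p)) for p in ([.5433,-.1872,.059],[.5528,-.1841,.059],state()[1]-[0,0,.019])])
u,v=proj(c,[.5433,-.1872,.07]).astype(int);u0,v0=u-80,v-60;print(u0,v0)
cv2.imwrite("pics/w5.png",cv2.resize(c["color"][v0:v0+120,u0:u0+160],(800,600),interpolation=cv2.INTER_CUBIC))
```

```text
t 29.0 pos [ 542.2 -186.5  100. ] shift [0.04 0.05 1.  ] turn [ 0.01 -0.01 -0.  ] yaw 18.0 w 0.079 gf 41.4 F [ 0.3  0.4 -0.2]
t 29.1 pos [ 542.1 -186.5  100. ] shift [0.04 0.05 1.  ] turn [ 0.01 -0.01 -0.  ] yaw 18.0 w 0.077 gf 41.4 F [ 0.4  0.9 -0.3]
[array([286., 233.]), array([286., 218.]), array([285., 249.])]
206 179
```

View pics/w5.png

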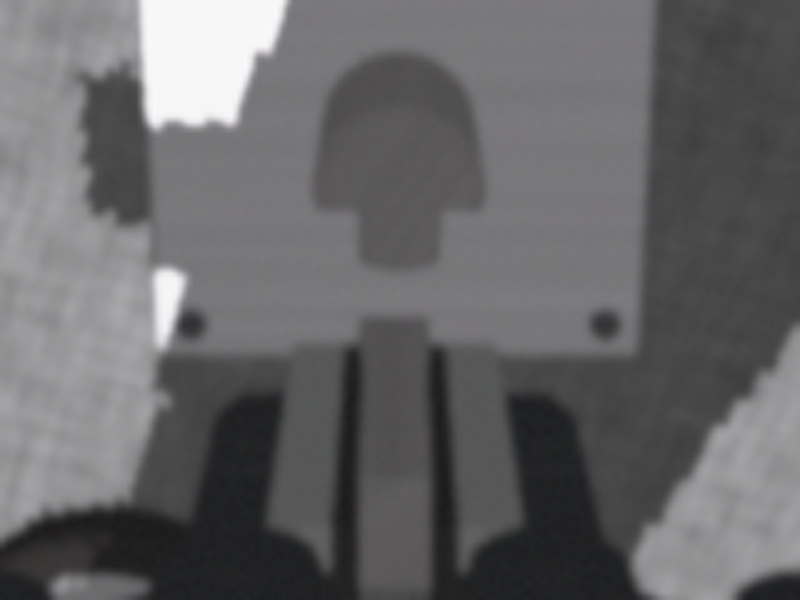

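Run:
```python
from h import *
c=dict(np.load("w5.npz"));a=np.radians(18);X=np.array([np.cos(a),np.sin(a)]);Y=np.array([np.sin(a),-np.cos(a)])
e=np.array([.5421,-.1865])
def f(n,u,v,z):
    p=ray(c,(206+u/5,179+v/5),z)[:2]-e;print(n,np.round([p@X*1000,p@Y*1000],1),"tool x,y from TCP")
f("pocket end",400,269,.029)
f("holes mid",398,325,.029)   # 31 mm behind axis
f("shaft top front",398,55,.059)
for z in(.076,.078,.080): f("key foot front",395,318,z)
f("key top?",395,475,.1175)
```

```text
pocket end [-11.2   1. ] tool x,y from TCP
holes mid [-20.3   0.8] tool x,y from TCP
shaft top front [29.1  0.5] tool x,y from TCP
key foot front [1.6 0.1] tool x,y from TCP
key foot front [2.5 0.1] tool x,y from TCP
key foot front [3.4 0.1] tool x,y from TCP
key top? [ 4.4 -0. ] tool x,y from TCP
```

Run:
```python
from h import *
c=dict(np.load("w2.npz"));g=cv2.cvtColor(c["color"],cv2.COLOR_BGR2GRAY)
print(g[98:144,264:312:1][::2,::2])
```

```text
[[245 244 245 245 244 245 245 244 244 244 244 243 243 244 244 244 245 244
  245 244 245 245 245 244]
 [245 245 244 245 245 245 245 244 241 233 223 218 217 222 230 239 242 244
  244 245 245 245 245 244]
 [245 245 245 244 245 244 242 231 204 208 217 224 221 213 203 184 198 240
  244 245 245 244 244 245]
 [245 244 245 245 244 241 214 209 226 234 236 236 233 232 230 221 190 197
  240 244 245 245 245 244]
 [244 245 244 245 243 216 211 233 237 237 237 234 233 233 233 232 228 199
  199 242 244 245 245 245]
 [245 245 245 244 231 210 235 237 237 237 235 233 234 234 233 234 234 230
  200 210 241 245 245 245]
 [245 245 245 241 198 231 238 238 238 235 233 234 234 233 234 234 235 235
  223 164 237 244 245 245]
 [245 245 244 234 203 236 238 238 236 234 234 235 234 234 235 235 236 234
  232 191 206 241 245 245]
 [245 245 244 219 224 237 238 236 234 235 235 235 234 235 236 236 235 234
  233 214 148 237 244 245]
 [245 245 244 213 229 238 237 234 234 235 235 235 235 236 236 235 234 234
  232 220 158 237 245 245]
 [245 245 244 213 232 237 235 234 235 235 235 236 236 237 236 235 235 233
  230 222 162 23
[... 523 characters left out ...]
45 245 245 245 245 244 233 220 236 236 235 233 222 201 244 244 244
  244 244 245 245 245 245]
 [245 245 245 245 245 245 244 225 217 233 235 233 231 219 197 244 245 245
  245 245 245 245 245 244]
 [245 245 245 245 245 245 244 216 170 190 208 216 217 206 228 244 245 245
  245 245 245 244 241 218]
 [245 245 245 245 245 245 244 200 162 170 169 172 173 195 241 245 245 244
  244 245 241 218 196 122]
 [245 245 245 245 245 245 243 197 173 179 180 181 179 191 242 245 245 245
  244 241 229 127 113 107]
 [245 245 245 245 245 244 241 197 175 165 160 173 180 199 243 245 244 241
  231 157 141 109 106 107]
 [245 245 245 245 245 245 244 240 236 230 225 216 210 228 240 240 231 158
  141 109 107 107 106 107]]
```

Call:
jog_arm --moves '[0.15,0.04,0,0,0,0,0,0,0,0.4,0,0,0,0,0,0,0.3,0,0,0,0,0,0,0.2,0,0,0,0,0,0,0.1,0,0,0,0,0,0,0.1,0,0,0,0,0,0,0,0,0,0,0,0,0,0,0,0,0,0]'

```text
t: 29.73
eef_pos: [0.5448, -0.1863, 0.0774]
tool_rot: [-0.0, 0.988, 0.156, -0.0]
contact_force: [-0.0, -0.1, -0.4]
gripper_width: 0.079
grasp_force: 41.4
```

Run:
```python
from h import *
from station import *
go([.545,-.187,.08],18)
c=read_camera("wrist");np.savez("w6.npz",**c)
u,v=proj(c,[.545,-.187,.06]).astype(int);u0,v0=u-80,v-60;print(u0,v0)
a=c["color"][v0:v0+120,u0:u0+160];a=cv2.convertScaleAbs(a,alpha=1.8,beta=-60)
s=read_camera("scene");u,v=proj(s,[.545,-.187,.06]).astype(int);b=s["color"][v-30:v+45,u-50:u+50]
u,v=proj(s,[.574,.135,.05]).astype(int);d=s["color"][v-30:v+45,u-50:u+50]
r=lambda x,w,h:cv2.resize(x,(w,h),interpolation=cv2.INTER_CUBIC)
cv2.imwrite("pics/w6.png",np.hstack([r(a,400,300),np.zeros((300,0,3),np.uint8),r(d,400,300)]))
```

```text
t 29.7 pos [ 544.8 -186.3   77.4] shift [-0.    0.04 -0.13] turn [-0.  0.  0.] yaw 18.0 w 0.079 gf 41.4 F [-0.  -0.1 -0.4]
206 189
```

View pics/w6.png

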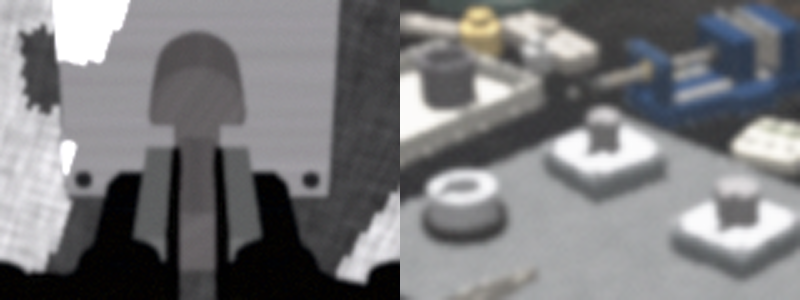

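Call:
jog_arm --moves '[0,0.04,0.15,0,0,0,0,0,0,0.15,0,0,0,0,0,0,0.15,0,0,0,0,0,0,0.15,0,0,0,0,0,0,0.1,0,0,0,0,0,0,0.05,0,0,0,0,0,0,0,0,0,0,0,0,0,0,0,0,0,0]'

```text
t: 30.5
eef_pos: [0.5451, -0.187, 0.0624]
tool_rot: [-0.0, 0.988, 0.156, -0.0]
contact_force: [0.2, 0.3, -0.1]
gripper_width: 0.08
grasp_force: 41.4
```

Run:
```python
from h import *
from station import *
go([.545,-.187,.062],18)
c=read_camera("wrist");u0,v0=206,189
np.savez("w7.npz",**c)
g=cv2.cvtColor(c["color"],cv2.COLOR_BGR2GRAY);print(g[195:262:2,268:304:2])
```

```text
t 30.5 pos [ 545.1 -187.    62.4] shift [-0.   -0.    0.02] turn [-0.  0.  0.] yaw 18.0 w 0.08 gf 41.4 F [ 0.2  0.3 -0.1]
[[119 118 119 118 118 119 119 119 118 119 118 119 119 119 119 119 120 119]
 [119 119 119 119 119 120 119 119 119 119 119 119 119 119 119 119 119 119]
 [118 119 118 118 118 119 118 118 119 118 118 118 119 118 119 119 118 119]
 [117 116 117 118 117 117 118 116 117 117 118 118 118 118 117 117 118 118]
 [118 118 119 119 118 119 118 119 119 119 118 119 119 118 119 119 119 119]
 [120 119 120 120 119 119 119 119 119 118 119 120 119 120 119 119 119 119]
 [118 119 118 119 118 118 115 115 114 116 117 118 119 119 118 118 118 118]
 [118 117 118 114 106  99  92  89  89  93  99 107 115 117 117 118 118 118]
 [118 117 111  94  83  80  78  78  78  80  81  84  92 109 118 118 119 118]
 [117 105  87  80  78  80  79  79  79  81  80  78  79  86 105 117 118 119]
 [106  84  78  79  78  78  78  78  80  81  80  79  78  79  85 105 116 118]
 [ 89  78  78  78  78  78  78  78  79  80  80  79  78  79  79  88 111 116]
 [ 79  77  78  77  77  79  79  77  79  80  80  78  78  79  78  80  98 115]
 [ 
[... 872 characters left out ...]
 89  88  87  90  90  88]
 [ 88  88  89  88  86  86  88  88  88  87  87  90  88  88  89  90  91  88]
 [ 86  87  87  80  71  81  88  88  88  87  89  87  74  74  86  88  88  86]
 [ 85  85  85  71  41  70  88  88  87  88  89  83  51  50  82  86  85  85]
 [ 87  86  85  67  35  67  86  87  88  89  88  83  49  46  79  86  86  85]
 [ 84  85  85  63  34  64  86  88  90  89  87  82  44  42  78  87  85  87]
 [ 84  86  84  58  32  61  84  85  84  83  85  79  42  39  78  86  85  85]
 [ 86  85  85  58  31  59  79  79  77  80  82  75  42  37  76  85  85  86]
 [ 85  86  84  54  30  61  79  77  78  79  81  76  43  35  76  86  86  86]
 [ 85  86  82  50  30  64  79  78  78  79  82  78  47  34  72  86  85  86]]
```

Call:
jog_arm --moves '[0,0,0,0,0,0,0.3,0,0,0,0,0,0,0.3,0,0,0,0,0,0,0.3,0,0,0,0,0,0,0.3,0,0,0,0,0,0,0.3,0,0,-1,0,0,0,0.3,0,0,-1,0,0,0,0.3,0,0,-1,0,0,0,0.3]'

```text
t: 31.22
eef_pos: [0.5447, -0.1869, 0.1229]
tool_rot: [-0.0, 0.988, 0.157, -0.0]
contact_force: [0.7, 0.3, -0.0]
gripper_width: 0.3
grasp_force: 0.0
```

Call:
jog_arm --moves '[0,0,-1,0,0,0,0.3,0,0,-1,0,0,0,0.3,-1,0,0,0,0,0,0.3,-1,0,0,0,0,0,0.3,0,0,0,0,0,0,0.3,0,0,0,0,0,0,0.3,0,0,0,0,0,0,0.3,0,0,0,0,0,0,0.3]'

```text
t: 31.88
eef_pos: [0.5079, -0.1989, 0.1625]
tool_rot: [-0.0, 0.988, 0.157, 0.0]
contact_force: [0.9, 0.6, -0.1]
gripper_width: 0.3
grasp_force: 0.0
```

Run:
```python
from h import *
from station import *
go([.5207,-.3734,.15],-1.2)
c=read_camera("wrist");np.savez("w8.npz",**c)
u,v=proj(c,[.5528,-.1841,.05]).astype(int);u0,v0=u-60,max(v-45,0);print(u0,v0)
a=c["color"][v0:v0+90,u0:u0+120];cv2.imwrite("pics/w8.png",cv2.resize(a,(800,600),interpolation=cv2.INTER_CUBIC))
for z in (.029,.059,.064):print(z,[np.round((proj(c,[*(np.array([.5528,-.1841])+r*np.array([np.cos(.314),np.sin(.314)])),z])-[u0,v0])*6.667) for r in(-.031,-.016,-.01,-.004,0)])
```

```text
t 31.9 pos [ 507.9 -198.9  162.5] shift [-2.09  8.49  0.62] turn [-0.   -0.01  4.81] yaw 18.1 w 0.3 gf 0.0 F [ 0.9  0.6 -0.1]
224 101
0.029 [array([403., 518.]), array([403., 409.]), array([403., 364.]), array([403., 319.]), array([403., 288.])]
0.059 [array([403., 570.]), array([403., 448.]), array([403., 399.]), array([403., 348.]), array([403., 314.])]
0.064 [array([403., 579.]), array([403., 456.]), array([403., 405.]), array([403., 354.]), array([403., 319.])]
```

View pics/w8.png

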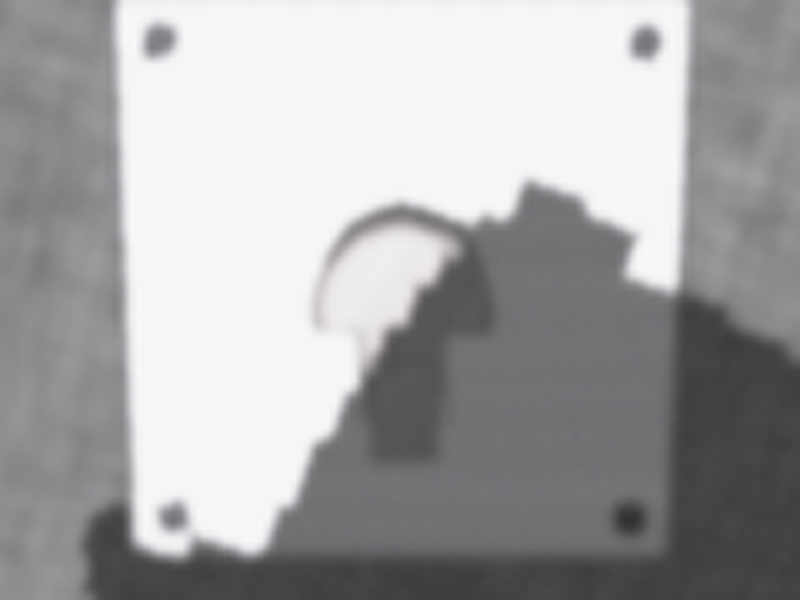

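Call:
jog_arm --moves '[-0.23,0.94,0,0,0,0,0.3,-0.23,0.94,0,0,0,0,0.3,-0.23,0.94,0,0,0,0,0.3,-0.23,0.94,0,0,0,0,0.3,-0.23,0.94,0,0,0,0,0.3,-0.23,0.94,0,0,0,0,0.3,-0.23,0.94,0,0,0,0,0.3,-0.23,0.94,0,0,0,0,0.3]'

```text
t: 32.6
eef_pos: [0.5192, -0.3543, 0.1622]
tool_rot: [-0.0, 0.988, 0.157, -0.0]
contact_force: [-0.7, 0.5, -0.5]
gripper_width: 0.299
grasp_force: 0.0
```

Call:
jog_arm --moves '[-0.25,0.97,0,0,0,0,0.3,0,0,0,0,0,1,0.3,0,0,0,0,0,1,0.3,0,0,0,0,0,1,0.3,0,0,0,0,0,1,0.3,0,0,0,0,0,0.8,0.3,0,0,0,0,0,0,0.3,0,0,0,0,0,0,0.3]'

```text
t: 33.27
eef_pos: [0.5203, -0.3734, 0.1622]
tool_rot: [-0.0, 1.0, -0.009, -0.0]
contact_force: [0.2, -0.3, -0.6]
gripper_width: 0.299
grasp_force: 0.0
```

Run:
```python
from h import *
from station import *
go([.5207,-.3734,.025],-1.2)
```

```text
t 33.3 pos [ 520.3 -373.4  162.2] shift [0.02 0.   6.86] turn [-0.    0.    0.04] yaw -1.1 w 0.299 gf 0.0 F [ 0.2 -0.3 -0.6]
```

Call:
jog_arm --moves '[0.02,0,1,0,0,0,0.3,0,0,1,0,0,0,0.3,0,0,1,0,0,0,0.3,0,0,1,0,0,0,0.3,0,0,1,0,0,0,0.3,0,0,1,0,0,0,0.3,0,0,0.6,0,0,0,0.3,0,0,0.2,0,0,0,0.3]'

```text
t: 33.93
eef_pos: [0.5192, -0.3728, 0.0242]
tool_rot: [-0.001, 1.0, -0.01, -0.001]
contact_force: [-0.1, -0.6, -0.3]
gripper_width: 0.299
grasp_force: 0.0
```

Call:
jog_arm --moves '[0,0,0,0,0,0,0.3,0,0,0,0,0,0,0.3,0,0,0,0,0,0,0,0,0,0,0,0,0,0,0,0,0,0,0,0,0,0,0,0,0,0,0,0,0,0,0,0,0,0,0,0,0,0,0,0,0,0]'

```text
t: 34.6
eef_pos: [0.5211, -0.3744, 0.0278]
tool_rot: [0.001, 1.0, -0.01, 0.001]
contact_force: [-0.4, 0.2, 6.2]
gripper_width: 0.077
grasp_force: 42.4
```

Call:
jog_arm --moves '[0,0,-0.3,0,0,0,0,0,0,-0.5,0,0,0,0,0,0,-0.8,0,0,0,0,0,0,-1,0,0,0,0,0,0,-1,0,0,0,0,0,0,-1,0,0,0,0,0,0,-0.7,0,0,0,0,0,0,-0.2,0,0,0,0]'

```text
t: 35.27
eef_pos: [0.5213, -0.3747, 0.14]
tool_rot: [0.001, 1.0, -0.011, 0.002]
contact_force: [0.6, -0.5, 0.7]
gripper_width: 0.08
grasp_force: 41.6
```

Run:
```python
from h import *
from station import *
a=np.radians(-7.9);s=np.array([.5742,.1356])-.0135*np.array([np.cos(a),np.sin(a)]);print(s)
go([*s,.14],-7.9)
```

```text
[0.56082812 0.1374555 ]
t 35.3 pos [ 521.3 -374.7  140. ] shift [  1.43 -25.64  -0.05] turn [ 0.03 -0.06  1.67] yaw -1.2 w 0.08 gf 41.6 F [ 0.6 -0.5  0.7]
```

Call:
jog_arm --moves '[0.05,-0.9,0,0,0,0,0,0.05,-0.9,0,0,0,0,0,0.05,-0.9,0,0,0,0,0,0.05,-0.9,0,0,0,0,0,0.05,-0.9,0,0,0,0,0,0.05,-0.9,0,0,0,0,0,0.05,-0.9,0,0,0,0,0,0.05,-0.9,0,0,0,0,0]'

```text
t: 35.93
eef_pos: [0.5306, -0.2289, 0.1362]
tool_rot: [-0.0, 1.0, -0.01, -0.001]
contact_force: [0.4, 0.3, -0.7]
gripper_width: 0.078
grasp_force: 41.6
```

Call:
jog_arm --moves '[0.05,-0.9,0,0,0,0,0,0.05,-0.9,0,0,0,0,0,0.05,-0.9,0,0,0,0,0,0.05,-0.9,0,0,0,0,0,0.05,-0.9,0,0,0,0,0,0.05,-0.9,0,0,0,0,0,0.05,-0.9,0,0,0,0,0,0.05,-0.9,0,0,0,0,0]'

```text
t: 36.6
eef_pos: [0.5416, -0.0853, 0.1362]
tool_rot: [0.0, 1.0, -0.01, -0.001]
contact_force: [-0.2, 0.5, -0.4]
gripper_width: 0.075
grasp_force: 41.6
```

Call:
jog_arm --moves '[0.05,-0.9,0,0,0,0,0,0.05,-0.9,0,0,0,0,0,0.05,-0.9,0,0,0,0,0,0.05,-0.9,0,0,0,0,0,0.05,-0.9,0,0,0,0,0,0.05,-0.9,0,0,0,0,0,0.05,-0.9,0,0,0,0,0,0.05,-0.9,0,0,0,0,0]'

```text
t: 37.27
eef_pos: [0.5526, 0.0583, 0.1362]
tool_rot: [0.0, 1.0, -0.01, -0.001]
contact_force: [0.7, 0.3, -0.8]
gripper_width: 0.083
grasp_force: 41.6
```

Call:
jog_arm --moves '[0.05,-0.9,0,0,0,0,0,0.05,-0.9,0,0,0,0,0,0.05,-0.9,0,0,0,0,0,0.05,-0.9,0,0,0,0,0,0,-0.44,0,0,0,0,0,0,0,0,0,0,0.83,0,0,0,0,0,0,0.83,0,0,0,1,0,0,0,0]'

```text
t: 37.93
eef_pos: [0.5611, 0.1387, 0.1193]
tool_rot: [-0.001, 0.998, -0.07, 0.003]
contact_force: [0.9, -0.6, -0.3]
gripper_width: 0.079
grasp_force: 41.6
```

Call:
jog_arm --moves '[0,0,0.6,0,0,0,0,0,0,0.3,0,0,0,0,0,0,0,0,0,0,0,0,0,0,0,0,0,0,0,0,0,0,0,0,0,0,0,0,0,0,0,0,0,0,0,0,0,0,0,0,0,0,0,0,0,0]'

```text
t: 38.6
eef_pos: [0.5592, 0.1384, 0.099]
tool_rot: [-0.0, 0.998, -0.068, 0.0]
contact_force: [-0.2, -0.1, -0.5]
gripper_width: 0.08
grasp_force: 41.6
```

Run:
```python
from h import *
from station import *
go([.56083,.13746,.08],-7.9)
c=read_camera("wrist");np.savez("w9.npz",**c)
u,v=proj(c,[.5608,.1375,.07]).astype(int);u0,v0=u-80,v-60;print(u0,v0)
cv2.imwrite("pics/w9.png",cv2.resize(c["color"][v0:v0+120,u0:u0+160],(800,600),interpolation=cv2.INTER_CUBIC))
```

```text
t 38.6 pos [559.2 138.4  99. ] shift [0.09 0.03 0.95] turn [-0.01 -0.01  0.02] yaw -7.8 w 0.08 gf 41.6 F [-0.2 -0.1 -0.5]
206 178
```

View pics/w9.png

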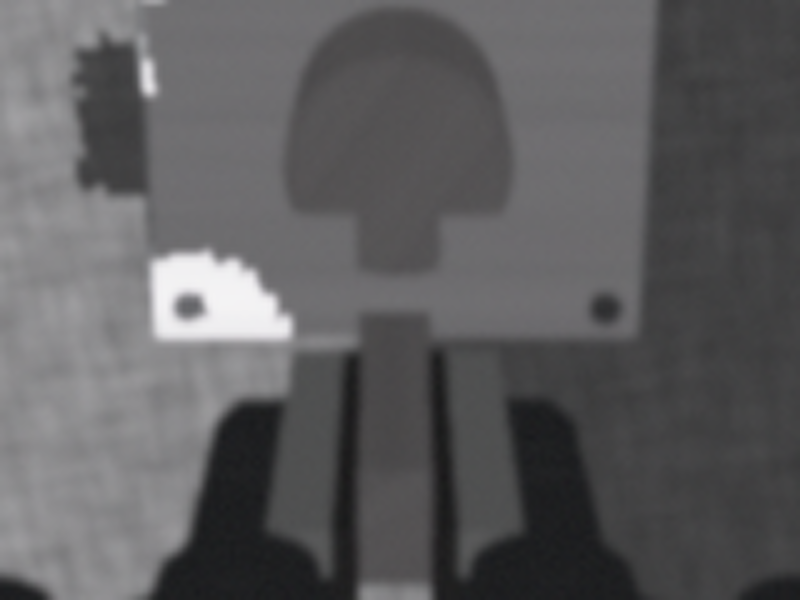

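Run:
```python
from h import *
c=dict(np.load("w9.npz"));a=np.radians(-7.9);X=np.array([np.cos(a),np.sin(a)]);Y=np.array([np.sin(a),-np.cos(a)])
e=np.array([.5592,.1384])
def f(n,u,v,z):
    p=ray(c,(206+u/5,178+v/5),z)[:2]-e;print(n,np.round([p@X*1000,p@Y*1000],1))
f("holes mid",397.5,307,.029)
f("tongue",398,245,.059)
for z in(.075,.077): f("key foot front",395,313,z)
c=dict(np.load("w5.npz"))
```

```text
holes mid [-16.2   0.5]
tongue [5.1 0.4]
key foot front [ 2.7 -0. ]
key foot front [ 3.6 -0.1]
```

Call:
jog_arm --moves '[0.12,0.03,0,0,0,0,0,0,0,0.4,0,0,0,0,0,0,0.3,0,0,0,0,0,0,0.2,0,0,0,0,0,0,0.1,0,0,0,0,0,0,0.1,0,0,0,0,0,0,0,0,0,0,0,0,0,0,0,0,0,0]'

```text
t: 39.32
eef_pos: [0.5611, 0.1374, 0.0764]
tool_rot: [0.0, 0.998, -0.068, -0.0]
contact_force: [-0.1, -0.2, -0.4]
gripper_width: 0.081
grasp_force: 41.6
```

Call:
jog_arm --moves '[0,0,0.15,0,0,0,0,0,0,0.15,0,0,0,0,0,0,0.15,0,0,0,0,0,0,0.15,0,0,0,0,0,0,0.1,0,0,0,0,0,0,0,0,0,0,0,0,0,0,0,0,0,0,0,0,0,0,0,0,0]'

```text
t: 39.98
eef_pos: [0.5613, 0.1374, 0.0625]
tool_rot: [-0.0, 0.998, -0.068, 0.0]
contact_force: [0.5, -0.3, 0.1]
gripper_width: 0.08
grasp_force: 41.6
```

Run:
```python
from h import *
go([.5606,.1382,.0625],-7.9)
```

```text
t 40.0 pos [561.3 137.4  62.5] shift [-0.04 -0.03  0.  ] turn [-0.   -0.    0.02] yaw -7.8 w 0.08 gf 41.6 F [ 0.5 -0.3  0.1]
```

Call:
jog_arm --moves '[0,0,0,0,0,0,0.3,0,0,0,0,0,0,0.3,0,0,0,0,0,0,0.3,0,0,0,0,0,0,0.3,0,0,0,0,0,0,0.3,0,0,-1,0,0,0,0.3,0,0,-1,0,0,0,0.3,0,0,-1,0,0,0,0.3]'

```text
t: 40.65
eef_pos: [0.5608, 0.1373, 0.1229]
tool_rot: [0.0, 0.998, -0.068, -0.001]
contact_force: [1.2, -0.5, -0.2]
gripper_width: 0.302
grasp_force: 0.0
```

Call:
jog_arm --moves '[0,0,-1,0,0,0,0.3,0,0,-1,0,0,0,0.3,-0.95,0.52,0,0,0,0,0.3,-0.95,0.52,0,0,0,0,0.3,-0.95,0.52,0,0,0,0,0.3,0,0,0,0,0,0,0.3,0,0,0,0,0,0,0.3,0,0,0,0,0,0,0.3]'

```text
t: 41.32
eef_pos: [0.5011, 0.1145, 0.1628]
tool_rot: [-0.0, 0.998, -0.068, 0.001]
contact_force: [1.3, 0.5, 0.6]
gripper_width: 0.3
grasp_force: 0.0
```

Run:
```python
from h import *
from station import *
c=read_camera("wrist");np.savez("w10.npz",**c);go([.44,.09,.16],90)
g=cv2.cvtColor(c["color"],cv2.COLOR_BGR2GRAY);a=np.radians(-7.9);X=np.array([np.cos(a),np.sin(a)])
for r in(0,-.006,-.0195,-.0213): print(r,np.round(proj(c,[*(np.array([.5742,.1356])+r*X),.064])))
u,v=proj(c,[*(np.array([.5742,.1356])-.0195*X),.064]).astype(int)
print(g[v-24:v+8,u-14:u+15])
t=read_camera("top");np.savez("t3.npz",**t);m=t["color"].max(2)>190;m[:,:160]=0;m[:200]=0;m[265:]=0;m[:,345:]=0
for k in blobs(m,60): print(circ(t,k,.040))
```

```text
t 41.4 pos [501.4 114.7 162.8] shift [-2.87  1.64  0.13] turn [ 1.000e-02 -2.000e-02 -2.446e+01] yaw -7.8 w 0.299 gf 0.0 F [-0.4  0.1 -1. ]
0 [244. 119.]
-0.006 [244. 127.]
-0.0195 [245. 145.]
-0.0213 [245. 148.]
[[234 233 231 232 233 233 234 235 235 235 236 237 237 238 238 239 239 239
  238 238 239 239 239 238 237 236 236 237 237]
 [233 232 231 232 233 234 234 235 235 236 236 237 237 238 239 239 239 239
  239 238 239 239 238 237 236 236 237 237 238]
 [231 231 232 233 233 234 234 234 235 236 236 237 238 238 239 239 238 238
  238 239 239 238 237 236 236 237 237 237 238]
 [228 230 231 232 233 234 233 234 235 236 237 237 238 239 239 239 238 238
  239 239 238 237 236 235 236 236 237 237 237]
 [221 225 226 226 227 226 227 228 231 235 236 237 238 239 238 238 238 238
  239 238 237 233 230 230 231 232 232 233 233]
 [218 218 217 217 216 214 214 217 224 233 236 238 238 239 238 238 238 238
  238 237 231 219 211 209 212 213 215 220 222]
 [233 229 226 225 223 221 221 222 226 233 237 238 238 237 237 237 237 237
  235 230 217 182 158 155 159 169 189 212 224]
 [243 241 240 240 240 239 239 237 234 23
[... 2332 characters left out ...]

  244 245 245 245 245 245 245 245 245 245 245]
 [245 245 245 245 245 245 245 245 245 245 245 245 245 245 245 245 245 245
  245 245 245 245 245 245 245 245 245 245 245]
 [245 245 245 245 245 245 245 245 245 245 245 245 245 245 245 245 245 245
  245 245 245 245 245 245 245 245 245 245 245]
 [245 245 245 245 245 245 245 245 245 245 245 245 245 245 245 245 245 245
  245 245 245 245 245 245 245 245 245 245 245]
 [245 245 245 245 245 245 245 245 245 245 245 245 245 245 245 245 245 245
  245 245 245 245 245 245 245 245 245 245 245]
 [245 245 245 245 245 245 245 245 245 245 245 245 245 245 245 245 245 245
  245 245 245 245 245 245 245 245 245 245 245]]
(array([ 416.6, -210. ]), array([42.1, 45. ]))
```

Call:
jog_arm --moves '[-0.96,0.55,0,0,0,0,0.8,-0.96,0.55,0,0,0,0,0.8,-0.95,0.54,0,0,0,0,0.8,0,0,0,0,0,-1,0.8,0,0,0,0,0,-1,0.8,0,0,0,0,0,-1,0.8,0,0,0,0,0,-1,0.8,0,0,0,0,0,-1,0.8]'

```text
t: 42.08
eef_pos: [0.4399, 0.09, 0.1625]
tool_rot: [-0.0, 0.994, 0.108, 0.0]
contact_force: [-0.3, -0.2, 0.1]
gripper_width: 0.798
grasp_force: 0.0
```

Call:
jog_arm --moves '[0,0,0,0,0,-1,1,0,0,0,0,0,-1,1,0,0,0,0,0,-1,1,0,0,0,0,0,-1,1,0,0,0,0,0,-1,1,0,0,0,0,0,-1,1,0,0,0,0,0,-1,1,0,0,0,0,0,-1,1]'

```text
t: 42.75
eef_pos: [0.4399, 0.09, 0.1625]
tool_rot: [-0.0, 0.926, 0.378, 0.0]
contact_force: [-0.6, -0.3, 0.3]
gripper_width: 1.001
grasp_force: 0.0
```

Call:
jog_arm --moves '[0,0,0,0,0,-1,1,0,0,0,0,0,-1,1,0,0,0,0,0,-1,1,0,0,0,0,0,-1,1,0,0,0,0,0,-1,1,0,0,0,0,0,-1,1,0,0,0,0,0,-1,1,0,0,0,0,0,-1,1]'

```text
t: 43.42
eef_pos: [0.4399, 0.09, 0.1625]
tool_rot: [-0.0, 0.786, 0.618, 0.0]
contact_force: [0.3, 0.2, -0.2]
gripper_width: 0.994
grasp_force: 0.0
```

Call:
jog_arm --moves '[0,0,0,0,0,-1,1,0,0,0,0,0,-1,1,0,0,0,0,0,-1,1,0,0,0,0,0,-0.5,1,0,0,0,0,0,0,1,0,0,0,0,0,0,1,0,0,0,0,0,0,1,0,0,0,0,0,0,1]'

```text
t: 44.08
eef_pos: [0.4393, 0.0897, 0.1625]
tool_rot: [-0.0, 0.706, 0.708, 0.0]
contact_force: [0.0, 0.4, 0.2]
gripper_width: 0.994
grasp_force: 0.0
```

```bash
cat >> h.py <<'E'
def wheel(c,xy,R=.10,thr=200,zt=.040):
    "boss outline centre, bore centre and keyway direction (mm, deg) from a wrist picture near xy"
    g=cv2.cvtColor(c["color"],cv2.COLOR_BGR2GRAY)
    H=480;n=np.arange(H);S=H/(2*R)           # rectify plane z=zt: rows down=-x, cols right=-y
    src=np.float32([proj(c,[xy[0]+sx*R,xy[1]+sy*R,zt]) for sx,sy in((1,1),(1,-1),(-1,-1),(-1,1))])
    M=cv2.getPerspectiveTransform(src,np.float32([(0,0),(H,0),(H,H),(0,H)]))
    r=cv2.warpPerspective(g,M,(H,H),flags=cv2.INTER_CUBIC)
    return r,lambda p:np.array([xy[0]*1000+R*1000-p[1]/S*1000,xy[1]*1000+R*1000-p[0]/S*1000])
E
python3 - <<'E'
from h import *
from station import *
go([.44,.09,.16],90)
c=read_camera("wrist");np.savez("w11.npz",**c)
r,f=wheel(c,(.435,.150),.05)
cv2.imwrite("pics/w11.png",r)
E
```

```text
t 44.1 pos [439.3  89.7 162.5] shift [0.01 0.03 0.12] turn [ 0.   -0.    0.03] yaw 90.1 w 0.994 gf 0.0 F [0.  0.4 0.2]
```

View pics/w11.png

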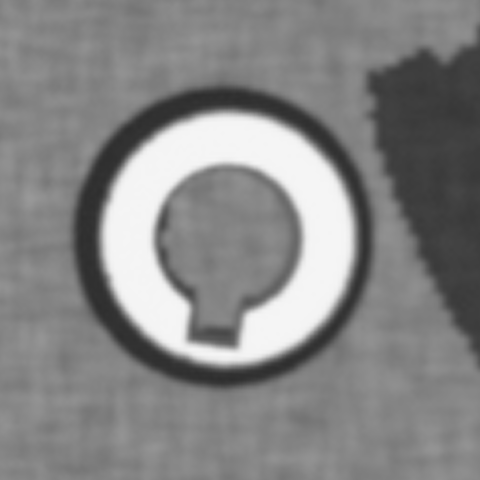

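```bash
cat >> h.py <<'E'
def boss(c,xy,R=.05):
    r,f=wheel(c,xy,R);k=max(blobs(r>170,2000),key=cv2.contourArea);e=cv2.fitEllipse(cv2.convexHull(k));C=f(e[0])
    S=480/(2*R*1000);hole=(r<170).astype(np.uint8);m=np.zeros_like(hole);cv2.ellipse(m,(e[0],(e[1][0]*.96,e[1][1]*.96),e[2]),1,-1)
    b=max(blobs(hole&m,500),key=cv2.contourArea);p=b.reshape(-1,2).astype(float)
    d=p-np.array(e[0]);w=np.hypot(*d.T);q=d[w>w.max()*.88].mean(0)   # far end of keyway
    print("boss",np.round(C,1),"dia",np.round(np.array(e[1])/S,1),"yaw",round(np.degrees(np.arctan2(q[0],q[1])),1),"reach",round(w.max()/S,1))
    return C/1000
E
python3 - <<'E'
from h import *
c=dict(np.load("w11.npz"));C=boss(c,(.435,.15));go([*C,.021],90)
E
```

```text
boss [435.4 152.5] dia [52.3 52.4] yaw -8.7 reach 22.9
t 44.1 pos [439.3  89.7 162.5] shift [ 3.14 -0.19  7.08] turn [ 0.   -0.    0.03] yaw 90.1 w 0.995 gf 0.0 F [-0.5  0.2 -0.8]
```

Call:
jog_arm --moves '[0.8,-0.05,0,0,0,0,1,0.8,-0.05,0,0,0,0,1,0.8,-0.05,0,0,0,0,1,0.74,-0.04,0,0,0,0,1,0,0,0.8,0,0,0,1,0,0,1,0,0,0,1,0,0,1,0,0,0,1,0,0,1,0,0,0,1]'

```text
t: 44.8
eef_pos: [0.4354, 0.1526, 0.0859]
tool_rot: [0.0, 0.706, 0.708, 0.0]
contact_force: [0.7, -0.6, 0.0]
gripper_width: 1.0
grasp_force: 0.0
```

Call:
jog_arm --moves '[0,0,1,0,0,0,1,0,0,1,0,0,0,1,0,0,0.9,0,0,0,1,0,0,0.38,0,0,0,1,0,0,0,0,0,0,1,0,0,0,0,0,0,1,0,0,0,0,0,0,0,0,0,0,0,0,0,0]' --grip_force 50

```text
t: 45.47
eef_pos: [0.436, 0.1527, 0.0219]
tool_rot: [0.0, 0.706, 0.708, 0.001]
contact_force: [0.1, 0.3, -0.6]
gripper_width: 0.748
grasp_force: 0.0
```

Call:
jog_arm --moves '[0,0,0,0,0,0,0,0,0,0,0,0,0,0,0,0,0,0,0,0,0,0,0,0,0,0,0,0,0,0,0,0,0,0,0,0,0,0,0,0,0,0,0,0,0,0,0,0,0,0,0,0,0,0,0,0]'

```text
t: 46.13
eef_pos: [0.436, 0.1526, 0.0222]
tool_rot: [0.001, 0.706, 0.708, 0.001]
contact_force: [-3.2, -0.7, 9.6]
gripper_width: 0.6
grasp_force: 50.4
```

```bash
python3 -c "
from h import *
go([.5742,.1356,.15],90)"
```

```text
t 46.1 pos [436.  152.6  22.2] shift [-0.87  6.92 -6.37] turn [ 0.03 -0.01  0.04] yaw 90.2 w 0.6 gf 50.4 F [-3.2 -0.7  9.6]
```

Call:
jog_arm --moves '[0,0,-0.3,0,0,0,0,0,0,-0.5,0,0,0,0,0,0,-0.8,0,0,0,0,0,0,-1,0,0,0,0,0,0,-1,0,0,0,0,0,0,-1,0,0,0,0,0,0,-1,0,0,0,0,0,0,-0.5,0,0,0,0]'

```text
t: 46.8
eef_pos: [0.436, 0.1528, 0.1458]
tool_rot: [0.001, 0.706, 0.708, 0.002]
contact_force: [0.2, -0.4, -2.0]
gripper_width: 0.597
grasp_force: 53.0
```

Call:
jog_arm --moves '[-0.11,0.86,0,0,0,0,0,-0.11,0.87,0,0,0,0,0,-0.11,0.86,0,0,0,0,0,-0.11,0.87,0,0,0,0,0,-0.11,0.86,0,0,0,0,0,-0.11,0.87,0,0,0,0,0,-0.11,0.86,0,0,0,0,0,-0.1,0.87,0,0,0,0,0]'

```text
t: 47.47
eef_pos: [0.5739, 0.135, 0.1428]
tool_rot: [-0.0, 0.706, 0.708, -0.0]
contact_force: [0.5, -0.3, -0.8]
gripper_width: 0.598
grasp_force: 52.9
```

Call:
jog_arm --moves '[0,0,0.4,0,0,0,0,0,0,0.4,0,0,0,0,0,0,0,0,0,0,0,0,0,0,0,0,0,0,0,0,0,0,0,0,0,0,0,0,0,0,0,0,0,0,0,0,0,0,0,0,0,0,0,0,0,0]'

```text
t: 48.13
eef_pos: [0.5736, 0.1355, 0.1273]
tool_rot: [0.0, 0.706, 0.708, 0.0]
contact_force: [-0.0, 0.1, -2.3]
gripper_width: 0.595
grasp_force: 52.9
```

Run:
```python
from h import *
from station import *
go([.5742,.1356,.05],90)
z=state()[1][2]-.022+.040
c=read_camera("wrist");np.savez("w12.npz",**c)
r,f=wheel(c,(.574,.136),.05,zt=z);g=c["color"];cv2.imwrite("pics/w12.png",r);print(z,np.round(proj(c,[.574,.136,z])))
```

```text
t 48.1 pos [573.6 135.5 127.3] shift [0.   0.03 3.87] turn [ 0.01 -0.    0.04] yaw 90.2 w 0.595 gf 52.9 F [-0.   0.1 -2.3]
0.14531058935489213 [285. 282.]
```

Call:
jog_arm --moves '[0,0.03,0.6,0,0,0,0,0,0,0.6,0,0,0,0,0,0,0.5,0,0,0,0,0,0,0.3,0,0,0,0,0,0,0.2,0,0,0,0,0,0,0.2,0,0,0,0,0,0,0.1,0,0,0,0,0,0,0,0,0,0,0]'

```text
t: 48.85
eef_pos: [0.5741, 0.1354, 0.0765]
tool_rot: [-0.0, 0.706, 0.708, -0.0]
contact_force: [0.1, -0.7, -1.6]
gripper_width: 0.601
grasp_force: 52.9
```

```bash
python3 -c "
from h import *
go([.5742,.1356,.047],90)"
```

```text
t 48.9 pos [574.1 135.4  76.5] shift [0.01 0.01 1.48] turn [-0.01  0.    0.04] yaw 90.2 w 0.601 gf 52.9 F [ 0.1 -0.7 -1.6]
```

Call:
jog_arm --moves '[0,0,0.2,0,0,0,0,0,0,0.2,0,0,0,0,0,0,0.2,0,0,0,0,0,0,0.2,0,0,0,0,0,0,0.2,0,0,0,0,0,0,0.2,0,0,0,0,0,0,0.1,0,0,0,0,0,0,0,0,0,0,0]'

```text
t: 49.52
eef_pos: [0.5738, 0.1353, 0.0502]
tool_rot: [-0.0, 0.706, 0.708, -0.0]
contact_force: [-0.5, 0.3, -1.8]
gripper_width: 0.595
grasp_force: 52.9
```

```bash
python3 -c "
from h import *
go([.5742,.1356,.047],90)"
```

```text
t 49.5 pos [573.8 135.3  50.2] shift [0.02 0.02 0.16] turn [-0.01  0.    0.04] yaw 90.2 w 0.595 gf 52.9 F [-0.5  0.3 -1.8]
```

Call:
jog_arm --moves '[0,0,0.1,0,0,0,0,0,0,0.08,0,0,0,0,0,0,0,0,0,0,0,0,0,0,0,0,0,0,0,0,0,0,0,0,0,0,0,0,0,0,0,0,0,0,0,0,0,0,0,0,0,0,0,0,0,0]'

```text
t: 50.18
eef_pos: [0.5744, 0.1354, 0.0474]
tool_rot: [0.0, 0.706, 0.708, 0.0]
contact_force: [-0.2, -0.3, -0.4]
gripper_width: 0.596
grasp_force: 53.0
```

Call:
jog_arm --moves '[0,0,0,0,0,0,1,0,0,0,0,0,0,1,0,0,0,0,0,0,1,0,0,0,0,0,0,1,0,0,0,0,0,0,1,0,0,0,0,0,0,1,0,0,-0.5,0,0,0,1,0,0,-1,0,0,0,1]'

```text
t: 50.85
eef_pos: [0.5724, 0.1348, 0.076]
tool_rot: [-0.001, 0.706, 0.708, -0.002]
contact_force: [-0.2, 0.2, -0.1]
gripper_width: 1.002
grasp_force: 0.0
```

Call:
jog_arm --moves '[0,0,-1,0,0,0,1,0,0,-1,0,0,0,1,0,0,-1,0,0,0,1,0,0,-1,0,0,0,1,0,0,-1,0,0,0,1,-1,0,0,0,0,0,1,-1,0,0,0,0,0,1,-1,0,0,0,0,0,1]'

```text
t: 51.52
eef_pos: [0.5746, 0.0751, 0.1787]
tool_rot: [0.001, 0.706, 0.709, 0.001]
contact_force: [-0.3, -0.3, 0.2]
gripper_width: 0.998
grasp_force: 0.0
```

Run:
```python
from h import *
from station import *
go([.42,-.27,.16],90)
c=read_camera("wrist");np.savez("w13.npz",**c)
for z in(.061,.065,.070):
  r,f=wheel(c,(.574,.136),.05,zt=z);k=max(blobs(r>170,2000),key=cv2.contourArea);print(z,f(cv2.fitEllipse(cv2.convexHull(k))[0]),np.array(cv2.fitEllipse(cv2.convexHull(k))[1])/4.8)
t=read_camera("top");np.savez("t4.npz",**t);m=t["color"].max(2)>190;m[:,:160]=0;m[:145]=0;m[265:]=0;m[:,345:]=0
for k in blobs(m,60): print(cv2.boundingRect(k),circ(t,k,.040))
```

```text
t 51.5 pos [574.6  75.1 178.7] shift [-17.22  -7.8    0.92] turn [ 0.02 -0.    0.06] yaw 90.2 w 0.998 gf 0.0 F [-0.3 -0.3  0.2]
0.061 [574.58684349 135.094251  ] [53.60567093 53.80435308]
0.065 [574.58115959 135.33308601] [52.80943871 52.98819542]
0.07 [574.56258837 135.63962873] [51.77400907 51.94028854]
(311, 230, 18, 16) (array([ 416.6, -210. ]), array([42.1, 45. ]))
(251, 175, 22, 26) (array([557.2, -48.3]), array([55. , 84.4]))
(296, 173, 32, 33) (array([ 551.9, -183.9]), array([82.5, 84.6]))
(160, 159, 9, 15) (array([605.8, 229.2]), array([20.5, 35.9]))
(203, 145, 12, 12) (array([652.9, 105.9]), array([23.7, 34. ]))
```

Call:
jog_arm --moves '[-0.9,-0.41,0,0,0,0,1,-0.9,-0.41,0,0,0,0,1,-0.9,-0.41,0,0,0,0,1,-0.9,-0.41,0,0,0,0,1,-0.9,-0.41,0,0,0,0,1,-0.9,-0.41,0,0,0,0,1,-0.9,-0.41,0,0,0,0,1,-0.9,-0.41,0,0,0,0,1]'

```text
t: 52.28
eef_pos: [0.5089, -0.0688, 0.1779]
tool_rot: [0.0, 0.706, 0.708, 0.0]
contact_force: [0.4, -1.0, 0.3]
gripper_width: 0.998
grasp_force: 0.0
```

Call:
jog_arm --moves '[-0.9,-0.41,0,0,0,0,1,-0.9,-0.41,0,0,0,0,1,-0.9,-0.41,0,0,0,0,1,-0.9,-0.41,0,0,0,0,1,-0.9,-0.41,0,0,0,0,1,-0.9,-0.41,0,0,0,0,1,-0.9,-0.41,0,0,0,0,1,-0.9,-0.41,0,0,0,0,1]'

```text
t: 52.95
eef_pos: [0.444, -0.2132, 0.178]
tool_rot: [0.0, 0.706, 0.708, 0.0]
contact_force: [1.2, -0.9, -0.1]
gripper_width: 1.001
grasp_force: 0.0
```

Call:
jog_arm --moves '[-0.9,-0.41,0.3,0,0,0,1,-0.9,-0.41,0.3,0,0,0,1,-0.9,-0.41,0.2,0,0,0,1,0,0,0,0,0,0,1,0,0,0,0,0,0,1,0,0,0,0,0,0,1,0,0,0,0,0,0,1,0,0,0,0,0,0,1]'

```text
t: 53.62
eef_pos: [0.4203, -0.266, 0.1617]
tool_rot: [0.0, 0.705, 0.709, 0.0]
contact_force: [1.5, 0.2, 1.5]
gripper_width: 1.002
grasp_force: 0.0
```

Run:
```python
from h import *
from station import *
c=read_camera("wrist");np.savez("w14.npz",**c)
C=boss(c,(.4166,-.21));C=boss(c,C);go([*C,.021],90);print(np.round(get_obs()["q"],2))
r,f=wheel(c,C,.05);cv2.imwrite("pics/w14.png",r)
```

```text
boss [ 416.7 -208.4] dia [46.  46.9] yaw 39.8 reach 19.2
boss [ 416.6 -208.4] dia [46.  46.9] yaw 39.9 reach 19.2
t 53.7 pos [ 420.2 -266.2  161.6] shift [ 2.89 -0.17  7.03] turn [ 0.01 -0.    0.07] yaw 90.3 w 0.998 gf 0.0 F [ 0.4 -0.3 -0.5]
[ 0.58  0.28 -0.16  2.03  0.06  0.83  0.39]
```

View pics/w14.png

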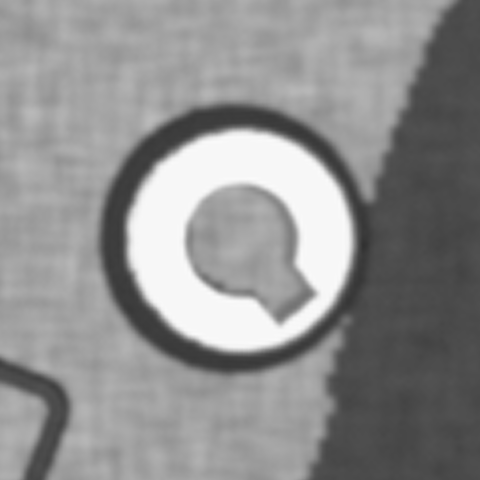

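Call:
jog_arm --moves '[0.73,-0.05,0,0,0,0,1,0.72,-0.04,0,0,0,0,1,0.72,-0.04,0,0,0,0,1,0.72,-0.04,0,0,0,0,1,0,0,0.8,0,0,0,1,0,0,1,0,0,0,1,0,0,1,0,0,0,1,0,0,1,0,0,0,1]'

```text
t: 54.33
eef_pos: [0.4166, -0.2087, 0.0849]
tool_rot: [0.001, 0.706, 0.709, 0.0]
contact_force: [-0.4, 0.7, -0.6]
gripper_width: 0.999
grasp_force: 0.0
```

Call:
jog_arm --moves '[0,0,1,0,0,0,1,0,0,1,0,0,0,1,0,0,0.9,0,0,0,1,0,0,0.3,0,0,0,1,0,0,0,0,0,0,1,0,0,0,0,0,0,1,0,0,0,0,0,0,0,0,0,0,0,0,0,0]'

```text
t: 55.0
eef_pos: [0.4168, -0.2096, 0.0224]
tool_rot: [0.001, 0.706, 0.708, 0.0]
contact_force: [-1.1, 0.1, 0.3]
gripper_width: 0.754
grasp_force: 0.0
```

Call:
jog_arm --moves '[0,0,0,0,0,0,0,0,0,0,0,0,0,0,0,0,0,0,0,0,0,0,0,0,0,0,0,0,0,0,0,0,0,0,0,0,0,0,0,0,0,0,0,0,0,0,0,0,0,0,0,0,0,0,0,0]'

```text
t: 55.67
eef_pos: [0.4165, -0.2096, 0.0225]
tool_rot: [0.001, 0.706, 0.708, 0.0]
contact_force: [-2.3, 0.4, 10.9]
gripper_width: 0.518
grasp_force: 49.5
```

Call:
jog_arm --moves '[0,0,-0.3,0,0,0,0,0,0,-0.5,0,0,0,0,0,0,-0.8,0,0,0,0,0,0,-1,0,0,0,0,0,0,-1,0,0,0,0,0,0,-1,0,0,0,0,0,0,-1,0,0,0,0,0,0,-0.5,0,0,0,0]'

```text
t: 56.33
eef_pos: [0.4168, -0.2096, 0.1461]
tool_rot: [0.002, 0.706, 0.708, 0.001]
contact_force: [0.4, -0.4, -2.3]
gripper_width: 0.513
grasp_force: 51.8
```

```bash
python3 -c "
from h import *
go([.5528,-.1841,.14],68.2)"
```

```text
t 56.3 pos [ 416.8 -209.6  146.1] shift [1.26 6.8  0.32] turn [0.05 0.01 5.49] yaw 90.2 w 0.513 gf 51.8 F [ 0.4 -0.4 -2.3]
```

Call:
jog_arm --moves '[0.15,0.85,0,0,0,0,0,0.15,0.85,0,0,0,0,0,0.15,0.85,0,0,0,0,0,0.15,0.85,0,0,0,0,0,0.15,0.85,0,0,0,0,0,0.15,0.85,0,0,0,0,0,0.15,0.85,0,0,0,0,0,0.15,0.85,0,0,0,0,0]'

```text
t: 57.0
eef_pos: [0.5521, -0.1846, 0.1431]
tool_rot: [-0.0, 0.706, 0.708, -0.0]
contact_force: [0.3, 0.8, -2.0]
gripper_width: 0.511
grasp_force: 51.7
```

Call:
jog_arm --moves '[0,0,0,0,0,1,0,0,0,0,0,0,1,0,0,0,0,0,0,1,0,0,0,0,0,0,1,0,0,0,0,0,0,1,0,0,0,0,0,0,0.5,0,0,0,0,0,0,0,0,0,0,0,0,0,0,0]'

```text
t: 57.67
eef_pos: [0.5515, -0.1847, 0.1432]
tool_rot: [-0.0, 0.828, 0.561, -0.0]
contact_force: [0.3, -0.5, -2.8]
gripper_width: 0.514
grasp_force: 51.8
```

Call:
jog_arm --moves '[0,0,0.6,0,0,0,0,0,0,0.7,0,0,0,0,0,0,0.6,0,0,0,0,0,0,0.4,0,0,0,0,0,0,0,0,0,0,0,0,0,0,0,0,0,0,0,0,0,0,0,0,0,0,0,0,0,0,0,0]'

```text
t: 58.33
eef_pos: [0.5525, -0.185, 0.098]
tool_rot: [0.0, 0.828, 0.56, 0.0]
contact_force: [0.2, 0.1, -2.4]
gripper_width: 0.513
grasp_force: 51.7
```

Run:
```python
from h import *
from station import *
go([.5524,-.1852,.077],68.2)
c=read_camera("wrist");np.savez("w15.npz",**c)
z=state()[1][2]-.0225+.040
r,f=wheel(c,(.5528,-.1841),.05,zt=z)
# boss front arc (tool +x side) -> circle fit
k=(r>130).astype(np.uint8);print(z,[ (f(cv2.minEnclosingCircle(b)[0]),cv2.minEnclosingCircle(b)[1]/4.8,cv2.contourArea(b)) for b in blobs(k,1500)],np.percentile(r,[5,50,95]))
```

```text
t 58.3 pos [ 552.5 -185.    98. ] shift [-0.01 -0.    1.05] turn [ 0.02 -0.   -0.01] yaw 68.2 w 0.513 gf 51.7 F [ 0.2  0.1 -2.4]
0.11551581882960205 [(array([ 528.425, -135.35 ]), 25.447406768798828, 4290.0), (array([ 544.12740021, -173.91336912]), 12.571521600087484, 4589.5), (array([ 542.5174708 , -188.88806814]), 33.2242488861084, 19122.5), (array([ 564.15416667, -152.01666667]), 27.20587412516276, 11201.0), (array([ 598.00833333, -187.32916667]), 20.05988121032715, 8769.0), (array([ 592.175     , -149.82916667]), 18.98152033487956, 7079.5)] [ 35.  79. 170.]
```

Call:
jog_arm --moves '[0,0,0.3,0,0,0,0,0,0,0.3,0,0,0,0,0,0,0.2,0,0,0,0,0,0,0.1,0,0,0,0,0,0,0.1,0,0,0,0,0,0,0.1,0,0,0,0,0,0,0,0,0,0,0,0,0,0,0,0,0,0]'

```text
t: 59.05
eef_pos: [0.5519, -0.1849, 0.0752]
tool_rot: [-0.0, 0.828, 0.56, -0.0]
contact_force: [0.8, -0.7, -1.6]
gripper_width: 0.517
grasp_force: 51.8
```

```bash
python3 -c "
from h import *
go([.5524,-.1852,.0475],68.2)"
```

```text
t 59.0 pos [ 551.9 -184.9   75.2] shift [-0.01  0.03  1.39] turn [-0.    0.   -0.01] yaw 68.2 w 0.517 gf 51.8 F [ 0.8 -0.7 -1.6]
```

Call:
jog_arm --moves '[0,0.02,0.2,0,0,0,0,0,0,0.2,0,0,0,0,0,0,0.2,0,0,0,0,0,0,0.2,0,0,0,0,0,0,0.2,0,0,0,0,0,0,0.2,0,0,0,0,0,0,0.05,0,0,0,0,0,0,0,0,0,0,0]'

```text
t: 59.72
eef_pos: [0.552, -0.1849, 0.0498]
tool_rot: [-0.0, 0.828, 0.56, -0.0]
contact_force: [-0.1, 0.5, -1.2]
gripper_width: 0.516
grasp_force: 51.8
```

```bash
python3 -c "
from h import *
go([.5524,-.1852,.0475],68.2)"
```

```text
t 59.7 pos [ 552.  -184.9   49.8] shift [-0.    0.02  0.11] turn [-0.01  0.   -0.01] yaw 68.2 w 0.516 gf 51.8 F [-0.1  0.5 -1.2]
```

Nearly home. I'll set it down, release and back off.

Call:
jog_arm --moves '[0,0,0.08,0,0,0,0,0,0,0.06,0,0,0,0,0,0,0,0,0,0,0,0,0,0,0,0,0,0,0,0,0,0,0,0,0,0,0,0,0,0,0,0,0,0,0,0,0,0,0,0,0,0,0,0,0,0]'

```text
t: 60.38
eef_pos: [0.5525, -0.1851, 0.0477]
tool_rot: [0.0, 0.828, 0.56, 0.0]
contact_force: [0.3, -0.5, -0.7]
gripper_width: 0.516
grasp_force: 51.9
```

Call:
jog_arm --moves '[0,0,0,0,0,0,1,0,0,0,0,0,0,1,0,0,0,0,0,0,1,0,0,0,0,0,0,1,0,0,0,0,0,0,1,0,0,0,0,0,0,1,0,0,-0.5,0,0,0,1,0,0,-1,0,0,0,1]'

```text
t: 61.05
eef_pos: [0.5505, -0.1845, 0.0762]
tool_rot: [-0.002, 0.828, 0.56, -0.002]
contact_force: [-0.2, -0.5, 0.2]
gripper_width: 1.0
grasp_force: 0.0
```

Call:
jog_arm --moves '[0,0,-1,0,0,0,1,0,0,-1,0,0,0,1,0,0,-1,0,0,0,1,0,0,-1,0,0,0,1,0,0,-1,0,0,0,1,-1,0,0,0,0,0,1,-1,0,0,0,0,0,1,-1,0,0,0,0,0,1]'

```text
t: 61.72
eef_pos: [0.5301, -0.2411, 0.179]
tool_rot: [0.001, 0.828, 0.561, 0.001]
contact_force: [-0.4, -0.4, 0.0]
gripper_width: 1.0
grasp_force: 0.0
```

Call:
jog_arm --moves '[0,0,0,0,0,0,1,0,0,0,0,0,0,1,0,0,0,0,0,0,1,0,0,0,0,0,0,1,0,0,0,0,0,0,1,0,0,0,0,0,0,1,0,0,0,0,0,0,1,0,0,0,0,0,0,1]'

```text
t: 62.38
eef_pos: [0.5301, -0.2404, 0.1774]
tool_rot: [-0.0, 0.828, 0.561, -0.0]
contact_force: [-0.2, 0.6, 0.2]
gripper_width: 0.999
grasp_force: 0.0
```

Run:
```python
from h import *
from station import *
go([.5,-.2,.2],90)
c=read_camera("wrist");np.savez("w16.npz",**c)
for z in(.061,.065,.070):
  r,f=wheel(c,(.5528,-.1841),.05,zt=z);k=max(blobs(r>170,2000),key=cv2.contourArea);e=cv2.fitEllipse(cv2.convexHull(k));print(z,np.round(f(e[0]),1),np.array(e[1])/4.8)
t=read_camera("top");cv2.imwrite("pics/end.png",t["color"])
m=t["color"].max(2)>190;m[:,:160]=0;m[:145]=0;m[265:]=0;m[:,345:]=0
for k in blobs(m,60): print(cv2.boundingRect(k),circ(t,k,.065))
h=cv2.cvtColor(t["color"],cv2.COLOR_BGR2GRAY)[155:227,94:146]
for k in blobs((h<170).astype(np.uint8),60): print("tray",[round(x) for x in cv2.minEnclosingCircle(k)[0]],cv2.contourArea(k),cv2.boundingRect(k))
```

```text
t 62.4 pos [ 530.1 -240.4  177.4] shift [ 1.31 -2.15 -1.13] turn [-0.   -0.   -5.45] yaw 68.2 w 0.999 gf 0.0 F [-0.2  0.6  0.2]
0.061 [ 572.5 -179.4] [103.9276886 187.3439916]
0.065 [ 572.1 -179.1] [104.15936788 183.79576365]
0.07 [ 572.5 -179. ] [103.98078283 183.10890198]
(246, 175, 27, 26) (array([550.1, -38.1]), array([79.4, 81.2]))
(296, 174, 29, 32) (array([ 550. , -179.7]), array([75.6, 82.7]))
(186, 165, 20, 22) (array([576.3, 135.3]), array([47.4, 60.4]))
tray [26, 52] 186.5 (17, 46, 20, 14)
tray [28, 19] 331.0 (16, 9, 25, 20)
tray [26, 36] 245.0 (0, 0, 52, 72)
```

Run:
```python
from h import *
c=dict(np.load("w16.npz"))
for z in(.061,.065,.070):
  r,f=wheel(c,(.5528,-.1841),.05,zt=z)
  for k in blobs(r>215,1500):
    h=cv2.convexHull(k);e=cv2.fitEllipse(h);print(z,np.round(f(e[0]),1),np.round(np.array(e[1])/4.8,1),cv2.boundingRect(k))
print(r[::20,::20])
```

```text
0.061 [ 554.9 -178. ] [78.3 88.3] (34, 40, 361, 392)
0.065 [ 554.8 -178.1] [76.9 86.8] (36, 43, 356, 386)
0.07 [ 555.3 -178. ] [75.5 85.4] (39, 46, 348, 378)
[[180 177 177 183 190 179 190 195 189 176 188 187 190 182 182 185 179 177
  182 189 189 186 188 183]
 [178 188 189 177 183 180 188 185 194 181 198 193 183 185 186 199 186 180
  189 191 195 189 189 186]
 [177 180 179 183 186 181 189 176 189 186 199 191 192 194 187 191 185 193
  181 192 190 180 183 189]
 [194 180 184 179 188 175 177 183 189 190 182 183 187 179 243 247 247 188
  180 189 185 186 186 180]
 [188 181 186 188 197 179 177 167 184 194 183 243 247 247 247 247 250 197
  179 185 200 194 141  94]
 [176 182 185 192 194 186 186 189 245 247 247 247 247 247 247 247 247 246
  178 175 189 190  84  86]
 [184 186 184 190 186 247 247 247 247 164  68  70  70  70  96 248 247 247
  193 190 181  94  92  91]
 [182 188 230 247 247 247 247 249  69  76 229 248 247 247 213  73 209 247
  201 190 162  86  93  90]
 [189 189 181 242 247 247 247  71 127 247 247 247 247 247 247 247  93 236
  246 200 102  85  89  89]
 [179 179 193 247 247 247 126  92
[... 782 characters left out ...]
74 185 193 183 191 247 247 117  70 185 248 248 249 172  76 248 247
  243 133 100  86  89  90]
 [169 169 187 189 187 180 247 247 247 246 134  73  74 101 233 247 249 213
   87  85  87  88  89  85]
 [186 184 190 182 175 182 247 247 247 247 247 247 247 246 206 183 183 189
   96  86  86  88  91  86]
 [186 186 185 177 177 188 206 213 247 247 246 200 184 191 173 172 183 181
   90  90  87  84  88  86]
 [192 190 192 186 188 202 192 245 192 198 191 186 183 186 187 184 183 165
   87  87  86  88  90  85]
 [183 183 185 182 186 197 203 200 193 200 190 188 183 174 188 183 182 115
   86  84  88  87  89  85]
 [185 183 186 183 190 192 195 185 181 182 180 179 181 189 185 186 181 106
   86  87  85  83  87  84]]
```

Run:
```python
from h import *
c=dict(np.load("w16.npz"))
for z in(.061,.065,.069):
  r,f=wheel(c,(.5528,-.1841),.05,zt=z);P=[]
  for a in np.radians(range(0,360,4)):
    s=np.arange(20*4.8,26*4.8,.5);u=240+s*np.cos(a);v=240+s*np.sin(a)
    g=cv2.remap(r,u.astype(np.float32)[None],v.astype(np.float32)[None],1)[0];i=np.where(g<160)[0]
    if len(i) and i[0]>0:P.append((u[i[0]],v[i[0]]))
  P=np.float32(P);e=cv2.fitEllipseAMS(P);print(z,len(P),np.round(f(e[0]),1),np.round(np.array(e[1])/4.8,1))
```

```text
0.061 90 [ 552.8 -184.3] [47.4 47.9]
0.065 90 [ 552.9 -184.1] [46.6 47.2]
0.069 90 [ 553.  -183.9] [45.9 46.4]
```

```bash
python3 -c "
from station import *
print(hand_in())"
```

```text
the job is handed in; nothing more can be done
None
```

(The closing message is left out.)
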